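# Free the boxed-in denture cast

## Task

The stone cast with the pink denture is boxed in at the back of the grey drip tray by three bottles. Stand all three bottles in the steel instrument tray at the side, then set the cast gently, teeth up, in the middle of the round model stand, and then put each bottle back on the very pad it stood on, in the middle. Keep the bottles upright and do not disturb the small glass dish in the drip tray.

Things in the scene. Friction and masses are not known exactly. Their poses are not given: they have to be found in the camera images.
- round_bottle: round amber glass bottle, 52 mm diameter, with a white label and a black screw cap of 32 mm diameter on top; 122 mm tall, the cap takes up the top 30 mm (heights 92 to 122), the body is full width up to height 80; about 0.19 kg. Origin: centre of its underside, z up. Grip it by the cap
- square_bottle: square white plastic bottle, 46 x 46 mm, with a round grey cap of 28 mm diameter on top; 116 mm tall, the cap takes up the top 28 mm (heights 88 to 116), the body is full width up to height 78; about 0.16 kg. Origin: centre of its underside, z up. Grip it by the cap
- cone_bottle: round pale plastic bottle of 54 mm diameter at the foot (up to height 30), tapering like a cone to 24 mm at height 86, with a domed round pink cap of 34 mm diameter on top; 112 mm tall, the cap takes up the top 26 mm (heights 86 to 112); about 0.14 kg. Origin: centre of its underside, z up. Grip it by the cap
- cast: yellowish D-shaped stone dental cast with a pink denture and white teeth: x from -30 (rounded front) to +28 mm, flat sides y = -30 and +30 mm from x = 0 to +28, stone 24 mm high, 39 with teeth; 0.18 kg. Origin on its underside, z up. It lies 4 mm above the table on the drip tray's floor, about 12 mm from the bottles. Grip it across its sides (along y) at x = +6 mm
- pad_a: one of three equal fixed round black rubber pads, 64 mm across, 3 mm thick, in the grey drip tray (250 x 165 mm, floor 4 mm thick, rim 9 mm high); origin: centre of its underside, 4 mm above the table. At the start the round amber bottle stands on it; its place in the tray (left, front or right) changes from start to start
- pad_b: one of three equal fixed round black rubber pads, 64 mm across, 3 mm thick, in the grey drip tray (250 x 165 mm, floor 4 mm thick, rim 9 mm high); origin: centre of its underside, 4 mm above the table. At the start the square white bottle stands on it; its place in the tray (left, front or right) changes from start to start
- pad_c: one of three equal fixed round black rubber pads, 64 mm across, 3 mm thick, in the grey drip tray (250 x 165 mm, floor 4 mm thick, rim 9 mm high); origin: centre of its underside, 4 mm above the table. At the start the cone-shaped bottle stands on it; its place in the tray (left, front or right) changes from start to start
- side_tray: fixed shallow stainless instrument tray, outside 270 mm along its x, 160 mm along its y, 16 mm high, wall 3 mm and floor 3 mm thick; empty at the start, on the left or right of the drip tray. Origin: centre of its underside, on the table. Room for the three bottles in a row along its x
- model_stand: fixed round model stand: a dark foot, a short neck with a small black locking screw and an aluminium table disc of 100 mm diameter whose flat top is 50 mm above its origin. Origin: centre of the foot's underside, on the table. On the other side of the drip tray from the side tray
- dish: small round open green glass dish, 36 mm across, 22 mm high, loose in a front corner of the drip tray, between two of the pads; to be left alone. Origin: centre of its underside
Mind the look-alikes: they are no part of the job. Leave any turquoise look-alike of the model_stand alone. Several things look just like the cast: the one meant starts farthest to the robot's left.

How it is judged:
By the outcome, as a careful person would: the job done as asked, in the order asked, and still so for the second after the job is handed in, with the robot touching nothing.
It also fails if it takes over 139 s, if anything falls off the work surface, if the arm or the gripper's body presses on something with over 40 N, if the wrist force passes 120 N, or if a joint passes its speed limit or range.

## Robot

A 6-joint arm with a two-finger parallel gripper is mounted at the origin on the work surface. World frame = base frame: x ahead of the robot, y to its left, z up, the work surface at z = 0. Lengths are in m, angles in degrees, forces in N, time in s.
With the tool pointing down it reaches from about 0.4 to 0.825 m from the base axis. Payload 7 kg.
Tool frame: the origin (TCP) lies on the centre line of the jaws, within the pads' length; the fingertips stand 25 mm ahead of it and the grasp point (between the pads) lies 6 mm ahead of it; x points along the fingers, z is the direction in which the jaws open and shut, and the axes are right-handed (so a half turn about x gives the same grasp; the last joint's range is limited). The gripper opens to 88 mm and grips with 3 to 60 N. Pads are 19 mm wide; open, the fingers measure 130 mm over their backs; the gripper's body (78 mm by 193 mm) begins 47 mm behind the grasp point.
Start: joints at [81.366, 20.546, 0.682, 0, -70.136, -16.507], TCP at [0.287, 0.611, 0.252] pointing down, gripper open.
Joint ranges: [-176.03, 176.03], [-82.01, 121.73], [-58.28, 71.71], [-173.87, 95.51], [-174.79, -0.11], [-173.66, 173.66]. Speed limits (degrees/s): [136.94, 136.94, 172.46, 180, 180, 180].

## Interface

Orientations are given as [roll, pitch, yaw] about the fixed x, y, z axes, in that order (R = Rz(yaw) Ry(pitch) Rx(roll)).
In Python, from plant import ctrl gives the robot as it stands. The module is installed in compiled form; this text tells all that it offers.
- The arm moves only by the tool send_rows, never from a script. Its argument "deltas" is a list of rows, each an object of numbers: "dx", "dy", "dz": the shift along the tool's x, y, z in mm; "ax", "ay", "az": the turn, a rotation vector about the tool's x, y, z in units of 5 degrees (1.0 is 5 degrees); "fingers": the opening, from 0 (shut) to 1 (fully open). A call has 1 to 12 rows; each row shifts and turns the commanded pose from where the row before left it, along the tool's axes as they then stand; what a row does not reach is not made up. A row lasts 1/8 s, in which the tool goes at most 62.5 mm and 10.7 degrees, less where a joint would pass 70% of its speed; a pose out of reach is approached as far as the arm can. A call with a gripper value outside its range is refused whole. The fingers move at their own pace and stop on an object; the grip force is fixed at half the most. Time passes only in rows, so rows that do not move let the fingers close. It gives the time, the measured TCP pose, the force and the opening at its end, in the units of the state.
- ctrl.get_obs(): the state, without advancing time (a new reading comes with each control period).
- ctrl.snapshot(name): name is "scene" or "top" or "wrist"; returns a dict with "image" (400x640x3 uint8, blue, green, red), "fx", "fy", "cx", "cy" (pixels), "R" (3x3) and "t" (3): a world point X has camera coordinates R X + t; the wrist camera has in their place "hand_eye" (4x4, takes a point from camera to tool coordinates, whose origin is the TCP and whose axes are the tool frame's). Camera axes: x right, y down, z forward; pixel columns grow to the right and rows downward; lengths in m; the calibration is good to about 2 mm. The wrist camera is an equidistant fisheye: a pixel r from the principal point sees the ray r / f radians off the axis. A picture is of the moment at which its call begins: read the wrist's pose just before it. There is no depth.
- ctrl.close_job(): hands the job in, once; it reports no verdict.
The state is a dict: "clock": time; "joint_pos": joint angles; "qvel": joint speeds; "tau": joint torques, N m; "tool_pos": TCP position; "orientation": TCP orientation; "force": force on the tool from outside, world axes, zero at the start; "moment": the same for the moment, N m; "opening": finger opening in m.
Only numpy, scipy, OpenCV 4.12 (cv2) and the standard library are available. Lean on these libraries where they do the work, as an engineer would, in place of code of your own. Each camera call takes 0.05 s, during which the arm holds its last target.

## Working session

There is one attempt and no reset: what is moved stays moved. The work goes in short steps, Python scripts to look and compute and a tool call to move; the robot and the scene stay as the last step left them, time stands still between calls to the robot, and variables do not carry over. Pictures are saved under pics/ and viewed, and the job is handed in when it is done.

Besides the shell and the picture viewer there is one more tool, called after ">>>" by a JSON object that holds its "name" and its "arguments", one argument or row to a line. send_rows: Moves the arm, as the interface text tells. Its arguments: {"type":"object","properties":{"deltas":{"type":"array","items":{"type":"object","properties":{"dx":{"type":"number"},"dy":{"type":"number"},"dz":{"type":"number"},"ax":{"type":"number"},"ay":{"type":"number"},"az":{"type":"number"},"fingers":{"type":"number"}}}}},"required":["deltas"]}

```bash
mkdir -p pics; cat > h.py <<'E'
import numpy as np, cv2
from plant import ctrl
from scipy.spatial.transform import Rotation as Ro
def snap(n,f):
    o=ctrl.get_obs(); s=ctrl.snapshot(n); cv2.imwrite('pics/'+f,s['image']); 
    import pickle; pickle.dump((o,s),open('pics/'+f+'.pkl','wb')); return o,s
def load(f):
    import pickle; return pickle.load(open('pics/'+f+'.pkl','rb'))
def px2w(s,u,v,z):
    R=np.array(s['R']);t=np.array(s['t']);c=-R.T@t
    d=R.T@np.array([(u-s['cx'])/s['fx'],(v-s['cy'])/s['fy'],1]); return c+d*(z-c[2])/d[2]
def w2px(s,X):
    p=np.array(s['R'])@np.array(X)+np.array(s['t']); return s['fx']*p[0]/p[2]+s['cx'],s['fy']*p[1]/p[2]+s['cy']
E
python3 - <<'E'
from h import *
for n in['scene','top','wrist']:
    o,s=snap(n,n+'0.png'); print(n,{k:np.round(v,3).tolist() for k,v in s.items() if k!='image'})
print(o)
E
```

```text
scene {'fx': 410.091, 'fy': 410.091, 'cx': 317.742, 'cy': 198.388, 'R': [[-0.383, 0.924, -0.013], [0.787, 0.319, -0.528], [-0.484, -0.212, -0.849]], 't': [0.212, -0.371, 1.18]}
top {'fx': 479.624, 'fy': 479.624, 'cx': 314.833, 'cy': 193.529, 'R': [[-0.027, -1.0, -0.001], [-0.989, 0.027, -0.143], [0.143, -0.003, -0.99]], 't': [-0.011, 0.505, 1.22]}
wrist {'fx': 309.707, 'fy': 309.707, 'cx': 317.414, 'cy': 198.602, 'hand_eye': [[0.0, -0.293, 0.956, -0.134], [0.001, -0.956, -0.293, 0.08], [1.0, 0.001, 0.0, 0.0], [0.0, 0.0, 0.0, 1.0]]}
{'clock': 0.1, 'joint_pos': array([ 8.13663142e+01,  2.05879020e+01,  6.39537493e-01, -1.58178073e-02,
       -7.01332472e+01, -1.65062630e+01]), 'qvel': array([ 0.0074731 , -0.0265677 ,  0.11134537,  0.14746909,  0.09355225,
        0.00388828]), 'tau': array([-1.03484264e-03, -5.84167099e+01,  2.93749702e+01,  7.01545939e+00,
        1.01423595e-02, -5.01058003e-05]), 'tool_pos': array([0.28663323, 0.61070422, 0.25071982]), 'orientation': array([   6.18095131,   89.91704412, -108.96438355]), 'force': array([-0.5605557 , -0.27998474, -0.59434123]), 'moment': array([ 0.00982366,  0.06925859, -0.01191701]), 'opening': 0.08780455274684736}
```

View pics/scene0.png

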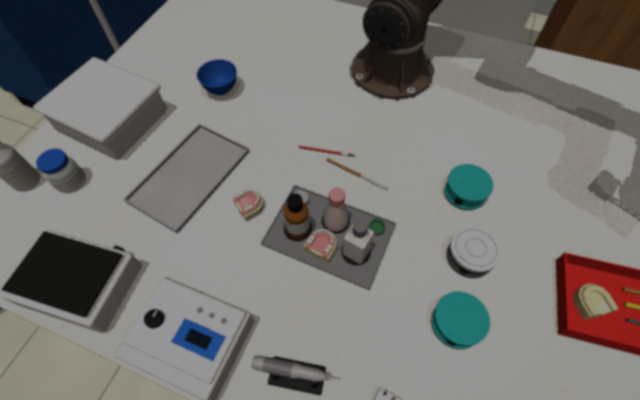

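View pics/top0.png

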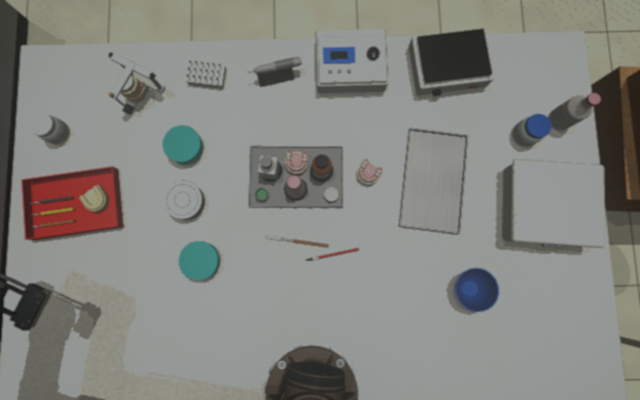

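View pics/wrist0.png

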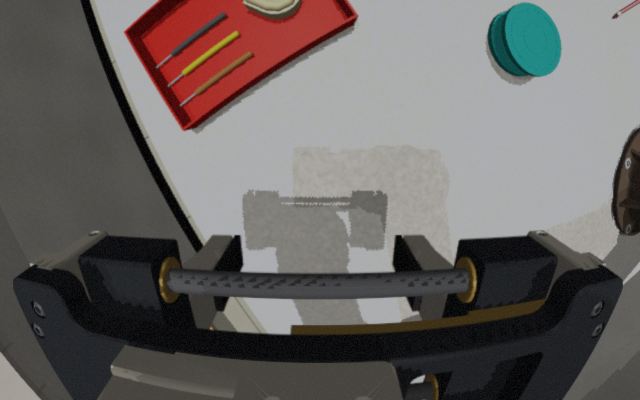

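```bash
python3 - <<'E'
from h import *
o,s=load('top0.png')
c=cv2.resize(s['image'][130:275,150:350],None,fx=4,fy=4,interpolation=cv2.INTER_CUBIC); cv2.imwrite('pics/c1.png',c)
c=cv2.resize(s['image'][110:250,230:480],None,fx=3.2,fy=3.2,interpolation=cv2.INTER_CUBIC); cv2.imwrite('pics/c1b.png',c)
o,s=load('scene0.png')
c=cv2.resize(s['image'][170:290,225:415],None,fx=4.2,fy=4.2,interpolation=cv2.INTER_CUBIC); cv2.imwrite('pics/c2.png',c)
E
```

```text
(no output)
```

View pics/c1.png

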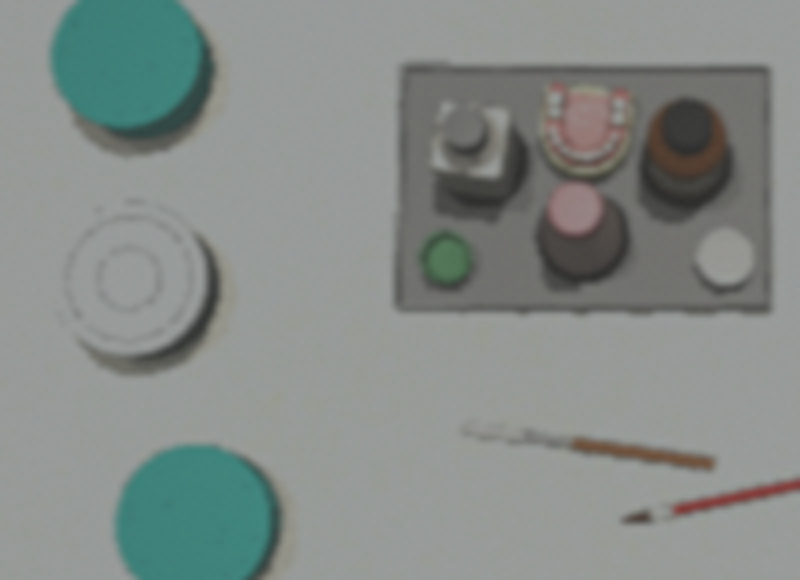

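View pics/c1b.png

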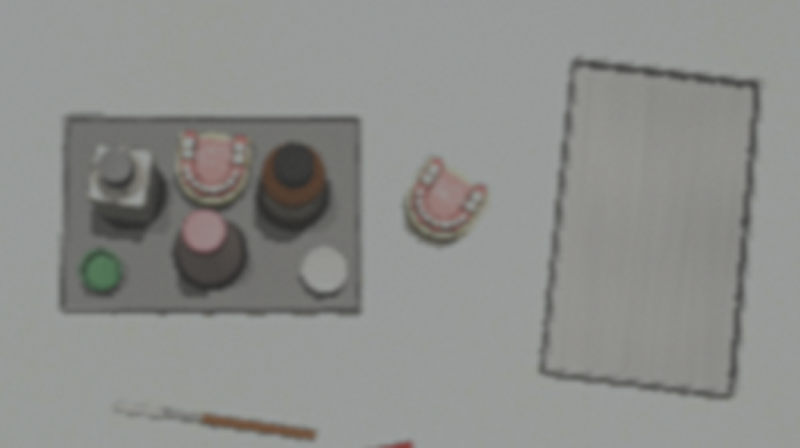

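View pics/c2.png

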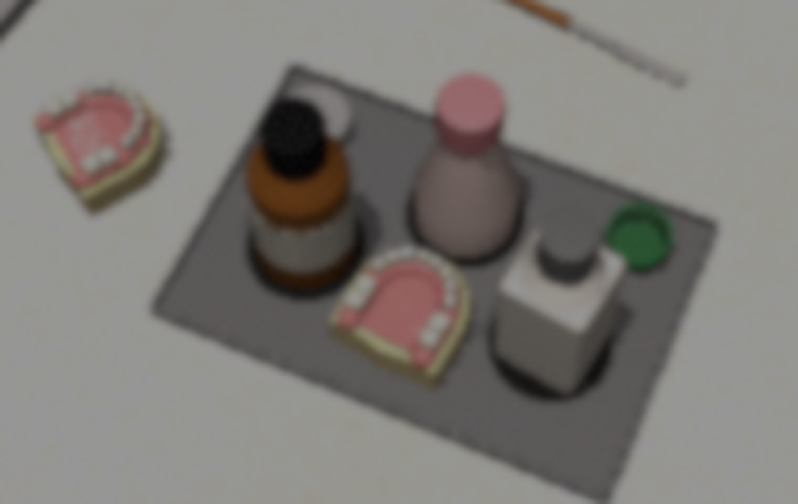

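```bash
python3 - <<'E'
from h import *
o,s=load('top0.png')
A=lambda u,v:(150+u/4,130+v/4); B=lambda u,v:(230+u/3.2,110+v/3.2)
for n,(u,v),z in [('sqcap',A(466,130),.007+.116),('cone cap',A(575,209),.119),('round cap',A(687,126),.129),('dish',A(446,259),.026),
 ('st',A(138,278),.05),('tl',A(402,67),.009),('tr',A(770,68),.009),('br',A(770,309),.009),('bl',A(396,309),.009),
 ('cast front',A(586,178),.02),('cast L',A(541,125),.028),('castR',A(632,125),.028),('castback',A(585,85),.028),
 ('stl',B(575,62),.016),('str',B(758,84),.016),('sbr',B(731,396),.016),('sbl',B(542,373),.016),('lookcast',B(445,198),.03)]:
    print(n,np.round(px2w(s,u,v,z),4))
o,s=load('scene0.png')
C=lambda u,v:(225+u/4.2,170+v/4.2)
for n,(u,v),z in [('sqcap',C(566,235),.123),('cone',C(472,100),.115),('round',C(296,120),.129),('st',(474,250),.05)]: print(n,np.round(px2w(s,u,v,z),4))
E
```

```text
sqcap [0.5726 0.093  0.123 ]
cone cap [0.5223 0.0271 0.119 ]
round cap [ 0.5702 -0.0429  0.129 ]
dish [0.5069 0.1167 0.026 ]
st [0.4964 0.3134 0.05  ]
tl [0.6419 0.147  0.009 ]
tr [ 0.6344 -0.1027  0.009 ]
br [ 0.4699 -0.0969  0.009 ]
bl [0.4766 0.1523 0.009 ]
cast front [0.5599 0.0234 0.02  ]
cast L [0.595  0.0523 0.028 ]
castR [ 0.5934 -0.0083  0.028 ]
castback [0.6215 0.0224 0.028 ]
stl [ 0.6768 -0.2863  0.016 ]
str [ 0.6534 -0.4401  0.016 ]
sbr [ 0.3908 -0.3989  0.016 ]
sbl [ 0.4139 -0.2446  0.016 ]
lookcast [ 0.5599 -0.1694  0.03  ]
sqcap [0.5799 0.0979 0.123 ]
cone [0.5237 0.0313 0.115 ]
round [ 0.5731 -0.0378  0.129 ]
st [0.5064 0.3208 0.05  ]
```

```bash
cat >> h.py <<'E'
def TR(o): return Ro.from_euler('xyz',o['orientation'],degrees=True).as_matrix(), np.array(o['tool_pos'])
def goto(o,X,zdir=None):
    "print tool-frame shift (mm) to X, and ax etc. turn in 5deg units (target: x down, z along zdir)"
    R,p=TR(o); d=R.T@(np.array(X)-p)*1000
    z=np.array([*zdir,0.])/np.linalg.norm(zdir); x=np.array([0,0,-1.]); Rt=np.c_[x,np.cross(z,x),z]
    rv=np.degrees(Ro.from_matrix(R.T@Rt).as_rotvec())/5
    dt=Rt.T@(np.array(X)-p)*1000
    print('now-frame',np.round(d,1),'target-frame',np.round(dt,1),'turn',np.round(rv,2)); 
def wpx(o,s,u,v,z):
    R,p=TR(o); H=np.array(s['hand_eye']); a=np.array([u-s['cx'],v-s['cy']]);r=np.linalg.norm(a);th=r/s['fx']
    d=np.array([*(a/max(r,1e-9)*np.sin(th)),np.cos(th)]); d=R@H[:3,:3]@d; c=R@H[:3,3]+p
    return c+d*(z-c[2])/d[2]
def wproj(o,s,X):
    R,p=TR(o); H=np.array(s['hand_eye']); q=H[:3,:3].T@(R.T@(np.array(X)-p)-H[:3,3])
    th=np.arctan2(np.hypot(*q[:2]),q[2]); a=q[:2]/np.hypot(*q[:2])*th*s['fx']; return a+[s['cx'],s['cy']]
E
python3 - <<'E'
from h import *
o=ctrl.get_obs(); R,p=TR(o); print(R.round(3),p)
goto(o,[.55,.06,.30],[0,1]); goto(o,[.55,.06,.30],[0,-1])
o,s=load('wrist0.png')
print(wpx(o,s,285,205,0))
E
```

```text
[[-0.     0.905 -0.425]
 [-0.001 -0.425 -0.905]
 [-1.     0.     0.001]] [0.28665447 0.61074317 0.25083102]
now-frame [-48.6 472.4 386.7] target-frame [ -49.2 -263.3 -550.7] turn [ 3.097e+01  0.000e+00 -2.000e-02]
now-frame [-48.6 472.4 386.7] target-frame [-49.2 263.3 550.7] turn [-5.03  0.01  0.  ]
[0.26231901 0.66829081 0.        ]
```

>>> {"name": "send_rows", "arguments": {
  "deltas": [
    {"ax":-1.7,"dx":-12},
    {"ax":-1.7,"dx":-12},
    {"ax":-1.63,"dx":-12},
    {"dx":-12,"dy":12,"dz":40},
    {"dy":12,"dz":40},
    {"dy":12,"dz":40},
    {"dy":12,"dz":40},
    {"dy":12,"dz":40},
    {"dy":12,"dz":40},
    {"dy":12,"dz":40},
    {"dy":12,"dz":40},
    {"dy":12,"dz":40}
  ]
}}

```text
validation failed for argument at $.de...
```

>>> {"name": "send_rows", "arguments": {
  "deltas": [
    {"dy":13,"dz":45},
    {"dy":13,"dz":45},
    {"dy":13,"dz":45},
    {"dy":13,"dz":45},
    {"dy":13,"dz":41},
    {}
  ]
}}

```text
validation failed for argument at $.de...
```

```bash
python3 - <<'E'
from h import *
o,s=snap('wrist','w1.png'); print(o['tool_pos'],o['orientation'],o['joint_pos'].round(1),o['clock'])
c=cv2.resize(s['image'][0:240,120:520],None,fx=2,fy=2,interpolation=cv2.INTER_CUBIC); cv2.imwrite('pics/w1c.png',c)
E
```

```text
[0.28665447 0.61074317 0.25083102] [   6.24615213   89.92676407 -108.89807246] [ 81.4  20.6   0.6  -0.  -70.1 -16.5] 0.15
```

View pics/w1.png

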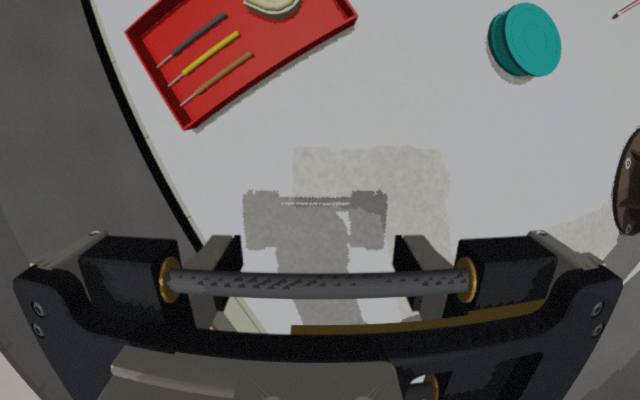

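View pics/w1c.png

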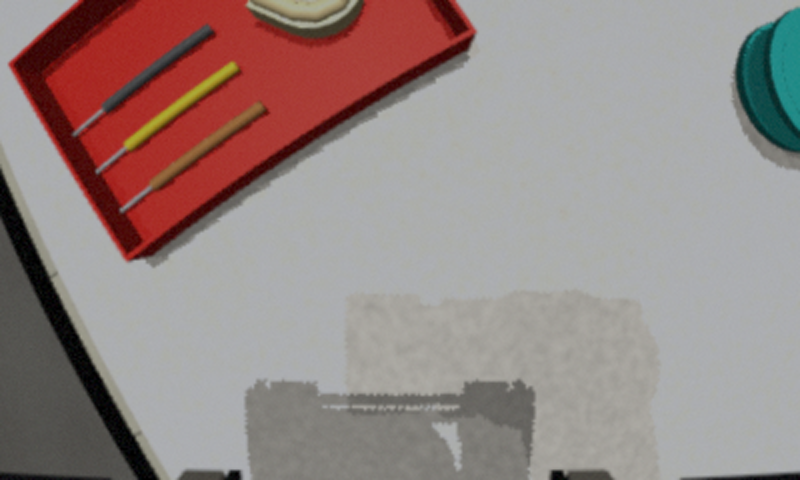

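The call was refused and the arm did not move. I'll fill in every field and try one row.

>>> {"name": "send_rows", "arguments": {
  "deltas": [
    {"dx":-12,"dy":0,"dz":0,"ax":-1.7,"ay":0,"az":0,"fingers":1}
  ]
}}

```text
clock: 0.32
tool_pos: [0.2866, 0.6104, 0.2623]
orientation: [-2.1, 89.9, -108.6]
force: [0.2, 0.2, 0.1]
opening: 0.0876
```

>>> {"name": "send_rows", "arguments": {
  "deltas": [
    {"dx":-12,"ax":-1.7,"fingers":1},
    {"dx":-12,"ax":-1.63,"fingers":1}
  ]
}}

```text
validation failed for argument at $.de...
```

>>> {"name": "send_rows", "arguments": {
  "deltas": [
    {"dx":-12,"dy":12,"dz":40,"ax":0,"ay":0,"az":0}
  ]
}}

```text
validation failed for argument at $.de...
```

>>> {"name": "send_rows", "arguments": {
  "deltas": [
    {"dx":-12,"dy":0,"dz":0,"ax":-1.7,"ay":0,"az":0,"fingers":1},
    {"dx":-12,"dy":0,"dz":0,"ax":-1.63,"ay":0,"az":0,"fingers":1},
    {"dx":-12,"dy":8,"dz":25,"ax":0,"ay":0,"az":0,"fingers":1},
    {"dx":0,"dy":14,"dz":46,"ax":0,"ay":0,"az":0,"fingers":1},
    {"dx":0,"dy":14,"dz":46,"ax":0,"ay":0,"az":0,"fingers":1},
    {"dx":0,"dy":14,"dz":46,"ax":0,"ay":0,"az":0,"fingers":1},
    {"dx":0,"dy":14,"dz":46,"ax":0,"ay":0,"az":0,"fingers":1},
    {"dx":0,"dy":14,"dz":46,"ax":0,"ay":0,"az":0,"fingers":1},
    {"dx":0,"dy":14,"dz":46,"ax":0,"ay":0,"az":0,"fingers":1},
    {"dx":0,"dy":14,"dz":46,"ax":0,"ay":0,"az":0,"fingers":1},
    {"dx":0,"dy":14,"dz":46,"ax":0,"ay":0,"az":0,"fingers":1},
    {"dx":0,"dy":14,"dz":46,"ax":0,"ay":0,"az":0,"fingers":1}
  ]
}}

```text
clock: 1.82
tool_pos: [0.4205, 0.1696, 0.2999]
orientation: [138.9, 90.0, 48.8]
force: [0.8, -0.6, -0.8]
opening: 0.0876
```

>>> {"name": "send_rows", "arguments": {
  "deltas": [
    {"dx":0,"dy":14,"dz":46,"ax":0,"ay":0,"az":0,"fingers":1},
    {"dx":0,"dy":14,"dz":46,"ax":0,"ay":0,"az":0,"fingers":1},
    {"dx":0,"dy":14,"dz":46,"ax":0,"ay":0,"az":0,"fingers":1},
    {"dx":0,"dy":0,"dz":0,"ax":0,"ay":0,"az":0,"fingers":1}
  ]
}}

```text
clock: 2.33
tool_pos: [0.4625, 0.0308, 0.2996]
orientation: [-35.0, 90.0, -125.4]
force: [-1.2, 0.2, 0.6]
opening: 0.088
```

```bash
python3 - <<'E'
from h import *
o,s=snap('wrist','w2.png'); print(o['tool_pos'],o['orientation'],o['joint_pos'].round(1),o['clock'])
c=cv2.resize(s['image'][0:240,120:520],None,fx=2,fy=2,interpolation=cv2.INTER_CUBIC); cv2.imwrite('pics/w2c.png',c)
E
```

```text
[0.46246295 0.03078672 0.29955331] [ -35.00921639   89.98174279 -125.3617042 ] [ 28.3  -1.7 -20.2   0.  -71.5  61.4] 2.325
```

View pics/w2.png

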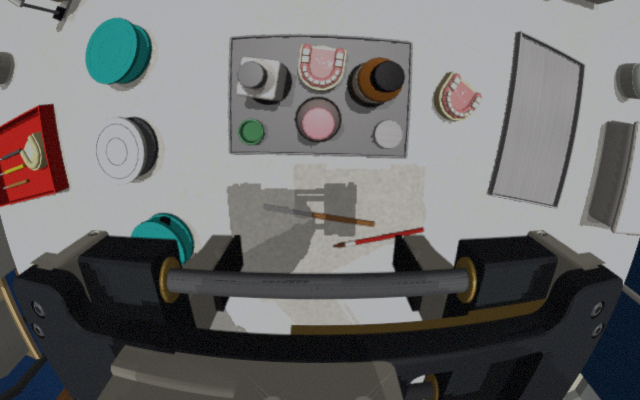

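View pics/w2c.png

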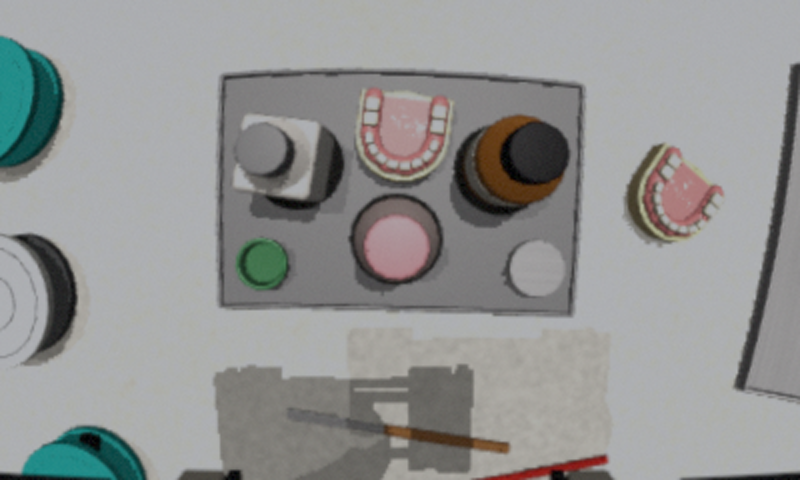

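```bash
python3 - <<'E'
from h import *
o,s=load('w2.png')
A=lambda u,v:(120+u/2,v/2)
for n,(u,v),z in [('sqcap',A(264,151),.123),('cone cap',A(397,248),.110),('round cap',A(537,153),.129),('dish',A(262,264),.026),
 ('tl',A(222,74),.009),('tr',A(583,85),.009),('br',A(573,314),.009),('bl',A(221,307),.009),
 ('cast front',A(403,182),.018),('cast L',A(357,128),.028),('castR',A(451,128),.028),('castLb',A(360,88),.028),('castRb',A(454,96),.028),
 ('stand',(119,149),.05),('sidetl',(519,34),.016),('sidetr',(583,66),.016),('sidebr',(556,206),.016),('sidebl',(491,193),.016)]:
    print(n,np.round(wpx(o,s,u,v,z),4))
E
```

```text
sqcap [0.5757 0.0946 0.123 ]
cone cap [0.524  0.0287 0.11  ]
round cap [ 0.5736 -0.04    0.129 ]
dish [0.5106 0.1182 0.026 ]
tl [0.6458 0.1482 0.009 ]
tr [ 0.6373 -0.1009  0.009 ]
br [ 0.4735 -0.0966  0.009 ]
bl [0.4798 0.1533 0.009 ]
cast front [0.5631 0.0242 0.018 ]
cast L [0.5987 0.0537 0.028 ]
castR [ 0.5986 -0.0066  0.028 ]
castLb [0.6256 0.0516 0.028 ]
castRb [ 0.6202 -0.0087  0.028 ]
stand [0.5011 0.3156 0.05  ]
sidetl [ 0.6777 -0.2813  0.016 ]
sidetr [ 0.6548 -0.4362  0.016 ]
sidebr [ 0.3982 -0.397   0.016 ]
sidebl [ 0.4221 -0.2419  0.016 ]
```

>>> {"name": "send_rows", "arguments": {
  "deltas": [
    {"dx":0,"dy":30,"dz":20,"ax":0,"ay":0,"az":0,"fingers":0.7},
    {"dx":20,"dy":40,"dz":26,"ax":0,"ay":0,"az":0,"fingers":0.7},
    {"dx":30,"dy":40,"dz":25,"ax":0,"ay":0,"az":0,"fingers":0.7},
    {"dx":40,"dy":0,"dz":0,"ax":0,"ay":0,"az":0,"fingers":0.7},
    {"dx":0,"dy":0,"dz":0,"ax":0,"ay":0,"az":0,"fingers":0.7}
  ]
}}

```text
clock: 3.0
tool_pos: [0.5706, -0.0368, 0.2065]
orientation: [-81.2, 89.6, -171.3]
force: [-0.5, 0.0, -0.1]
opening: 0.0613
```

```bash
python3 - <<'E'
from h import *
o,s=snap('wrist','w3.png'); print(o['tool_pos'],o['clock'])
goto(o,[.573,-.040,.122],[0,-1])
E
```

```text
[ 0.57064929 -0.0367963   0.20651195] 3.0
now-frame [84.5  2.9  3.1] target-frame [84.5  2.4  3.2] turn [-0.01  0.01  0.08]
```

View pics/w3.png

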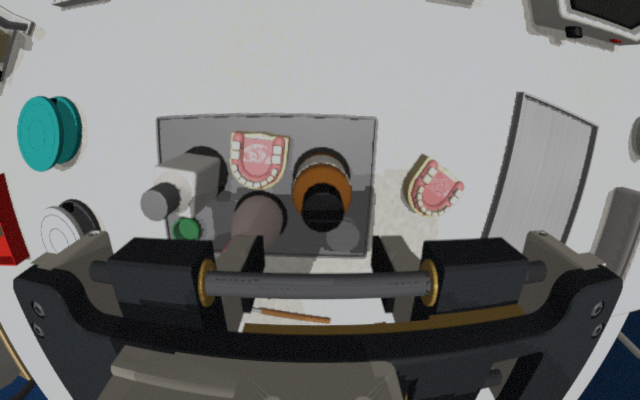

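```bash
python3 - <<'E'
from h import *
o,s=load('w3.png')
c=cv2.resize(s['image'][100:260,140:400],None,fx=3,fy=3,interpolation=cv2.INTER_CUBIC); cv2.imwrite('pics/w3c.png',c)
for X in ([.573,-.040,.129],[.573,-.040,.007]): print(wproj(o,s,X))
E
```

```text
[320.90161156 214.73811948]
[319.62724411 176.11704047]
```

View pics/w3c.png

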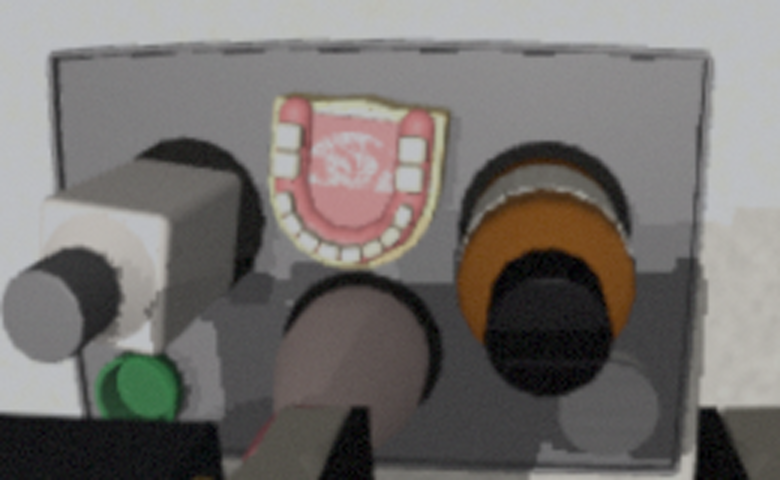

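>>> {"name": "send_rows", "arguments": {
  "deltas": [
    {"dx":25,"dy":4,"dz":4,"ax":0,"ay":0,"az":0,"fingers":0.7},
    {"dx":30,"dy":0,"dz":0,"ax":0,"ay":0,"az":0,"fingers":0.7},
    {"dx":20,"dy":0,"dz":0,"ax":0,"ay":0,"az":0,"fingers":0.7},
    {"dx":9,"dy":0,"dz":0,"ax":0,"ay":0,"az":0,"fingers":0.7},
    {"dx":0,"dy":0,"dz":0,"ax":0,"ay":0,"az":0,"fingers":0.3},
    {"dx":0,"dy":0,"dz":0,"ax":0,"ay":0,"az":0,"fingers":0.3},
    {"dx":0,"dy":0,"dz":0,"ax":0,"ay":0,"az":0,"fingers":0.3}
  ]
}}

```text
clock: 3.92
tool_pos: [0.5774, -0.0408, 0.1266]
orientation: [100.4, 89.9, 10.4]
force: [-0.3, -0.5, -1.7]
opening: 0.0372
```

>>> {"name": "send_rows", "arguments": {
  "deltas": [
    {"dx":4,"dy":-2,"dz":0,"ax":0,"ay":0,"az":0,"fingers":0.45},
    {"dx":0,"dy":0,"dz":0,"ax":0,"ay":0,"az":0,"fingers":0.2},
    {"dx":0,"dy":0,"dz":0,"ax":0,"ay":0,"az":0,"fingers":0.2},
    {"dx":0,"dy":0,"dz":0,"ax":0,"ay":0,"az":0,"fingers":0.2},
    {"dx":0,"dy":0,"dz":0,"ax":0,"ay":0,"az":0,"fingers":0.2}
  ]
}}

```text
clock: 4.55
tool_pos: [0.5748, -0.0409, 0.1214]
orientation: [-82.7, 90.0, -172.7]
force: [0.2, 0.2, -2.6]
opening: 0.0315
```

>>> {"name": "send_rows", "arguments": {
  "deltas": [
    {"dx":-10,"dy":0,"dz":0,"ax":0,"ay":0,"az":0,"fingers":0.2},
    {"dx":-20,"dy":0,"dz":0,"ax":0,"ay":0,"az":0,"fingers":0.2},
    {"dx":-25,"dy":0,"dz":0,"ax":0,"ay":0,"az":0,"fingers":0.2},
    {"dx":-20,"dy":2,"dz":15,"ax":0,"ay":0,"az":0,"fingers":0.2},
    {"dx":-10,"dy":5,"dz":35,"ax":0,"ay":0,"az":0,"fingers":0.2},
    {"dx":0,"dy":6,"dz":45,"ax":0,"ay":0,"az":0,"fingers":0.2},
    {"dx":0,"dy":6,"dz":45,"ax":0,"ay":0,"az":0,"fingers":0.2},
    {"dx":0,"dy":6,"dz":45,"ax":0,"ay":0,"az":0,"fingers":0.2},
    {"dx":0,"dy":6,"dz":45,"ax":0,"ay":0,"az":0,"fingers":0.2},
    {"dx":0,"dy":6,"dz":45,"ax":0,"ay":0,"az":0,"fingers":0.2},
    {"dx":0,"dy":5,"dz":28,"ax":0,"ay":0,"az":0,"fingers":0.2},
    {"dx":0,"dy":0,"dz":10,"ax":0,"ay":0,"az":0,"fingers":0.2}
  ]
}}

```text
clock: 6.05
tool_pos: [0.6168, -0.3557, 0.2065]
orientation: [-79.2, 90.0, -169.3]
force: [-0.4, 0.8, -1.3]
opening: 0.0316
```

```bash
python3 - <<'E'
from h import *
o,s=snap('wrist','w4.png'); print(o['tool_pos'],o['clock'],o['opening'],o['force'],o['joint_pos'].round(0))
goto(o,[.617,-.354,.1184],[0,-1])
s2=ctrl.snapshot('top'); cv2.imwrite('pics/t4.png',cv2.resize(s2['image'][100:250,230:480],None,fx=3.2,fy=3.2))
E
```

```text
[ 0.61675109 -0.35567462  0.20654535] 6.05 0.031640367852102814 [-0.40547524  0.8251676  -1.26431442] [-14.  26.   2.   0. -67. 104.]
now-frame [88.1  0.3 -1.7] target-frame [88.1  0.2 -1.7] turn [-0.02  0.    0.  ]
```

View pics/w4.png

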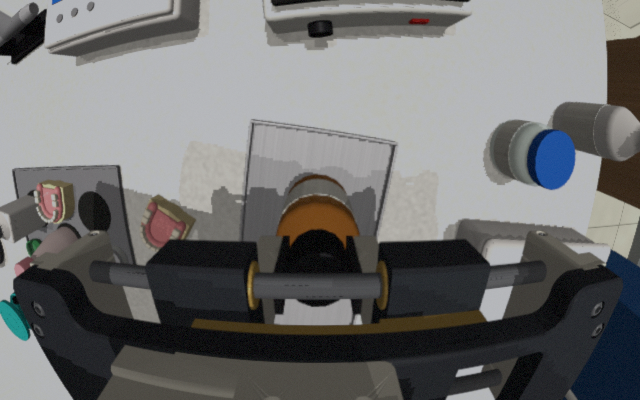

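View pics/t4.png

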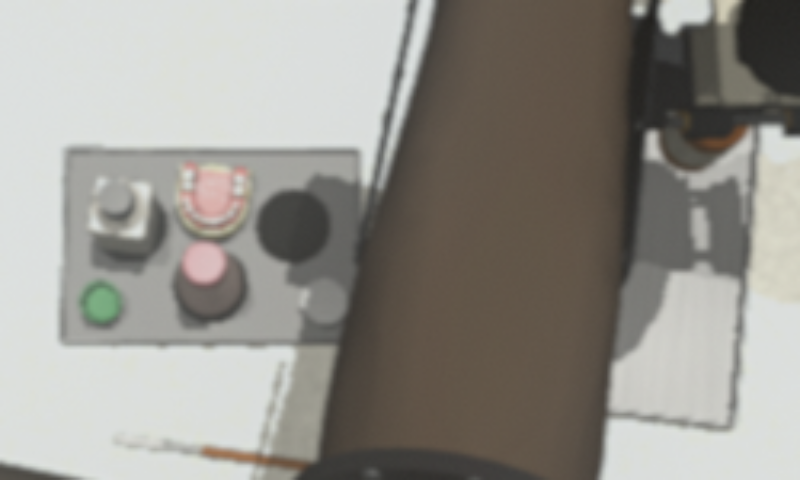

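```bash
python3 - <<'E'
from h import *
o,s=load('w4.png')
for u,v in [(250,121),(397,144),(243,230),(377,230)]: print(wpx(o,s,u,v,.016).round(4))
print('pad in w4',wpx(o,s,94,212,.007))
o,s=load('top0.png'); print('pad a',px2w(s,230+294/3.2,100+226/3.2,.007))
E
```

```text
[ 0.6828 -0.2853  0.016 ]
[ 0.6584 -0.4416  0.016 ]
[ 0.5593 -0.27    0.016 ]
[ 0.5594 -0.4247  0.016 ]
pad in w4 [ 0.57518124 -0.04420082  0.007     ]
pad a [ 0.57107988 -0.04488673  0.007     ]
```

>>> {"name": "send_rows", "arguments": {
  "deltas": [
    {"dx":25,"dy":0,"dz":0,"ax":0,"ay":0,"az":0,"fingers":0.2},
    {"dx":30,"dy":0,"dz":0,"ax":0,"ay":0,"az":0,"fingers":0.2},
    {"dx":20,"dy":0,"dz":0,"ax":0,"ay":0,"az":0,"fingers":0.2},
    {"dx":7,"dy":0,"dz":0,"ax":0,"ay":0,"az":0,"fingers":0.2},
    {"dx":2,"dy":0,"dz":0,"ax":0,"ay":0,"az":0,"fingers":0.2},
    {"dx":0,"dy":0,"dz":0,"ax":0,"ay":0,"az":0,"fingers":0.2}
  ]
}}

```text
clock: 6.9
tool_pos: [0.6175, -0.3538, 0.1237]
orientation: [68.3, 89.9, -21.7]
force: [0.3, -0.5, -2.1]
opening: 0.0313
```

>>> {"name": "send_rows", "arguments": {
  "deltas": [
    {"dx":3,"dy":0,"dz":0,"ax":0,"ay":0,"az":0,"fingers":0.2},
    {"dx":1.5,"dy":0,"dz":0,"ax":0,"ay":0,"az":0,"fingers":0.2},
    {"dx":0,"dy":0,"dz":0,"ax":0,"ay":0,"az":0,"fingers":0.2}
  ]
}}

```text
clock: 7.28
tool_pos: [0.6168, -0.354, 0.118]
orientation: [-112.9, 90.0, 157.1]
force: [0.4, -1.0, -1.9]
opening: 0.0314
```

>>> {"name": "send_rows", "arguments": {
  "deltas": [
    {"dx":1,"dy":0,"dz":0,"ax":0,"ay":0,"az":0,"fingers":0.2},
    {"dx":0,"dy":0,"dz":0,"ax":0,"ay":0,"az":0,"fingers":0.2}
  ]
}}

```text
clock: 7.52
tool_pos: [0.6171, -0.354, 0.1173]
orientation: [56.2, 90.0, -33.8]
force: [0.6, 0.1, -0.6]
opening: 0.0314
```

>>> {"name": "send_rows", "arguments": {
  "deltas": [
    {"dx":0,"dy":0,"dz":0,"ax":0,"ay":0,"az":0,"fingers":0.7},
    {"dx":0,"dy":0,"dz":0,"ax":0,"ay":0,"az":0,"fingers":0.7},
    {"dx":-20,"dy":0,"dz":0,"ax":0,"ay":0,"az":0,"fingers":0.7},
    {"dx":-40,"dy":0,"dz":0,"ax":0,"ay":0,"az":0,"fingers":0.7},
    {"dx":-40,"dy":0,"dz":-10,"ax":0,"ay":0,"az":0,"fingers":0.7},
    {"dx":-10,"dy":-8,"dz":-35,"ax":0,"ay":0,"az":0,"fingers":0.7},
    {"dx":0,"dy":-12,"dz":-50,"ax":0,"ay":0,"az":0,"fingers":0.7},
    {"dx":0,"dy":-12,"dz":-50,"ax":0,"ay":0,"az":0,"fingers":0.7},
    {"dx":0,"dy":-12,"dz":-50,"ax":0,"ay":0,"az":0,"fingers":0.7},
    {"dx":0,"dy":-12,"dz":-50,"ax":0,"ay":0,"az":0,"fingers":0.7},
    {"dx":0,"dy":-12,"dz":-50,"ax":0,"ay":0,"az":0,"fingers":0.7},
    {"dx":0,"dy":-12,"dz":-50,"ax":0,"ay":0,"az":0,"fingers":0.7}
  ]
}}

```text
clock: 9.02
tool_pos: [0.5364, -0.0074, 0.2274]
orientation: [104.2, 90.0, 14.2]
force: [1.2, -0.8, 0.4]
opening: 0.0615
```

>>> {"name": "send_rows", "arguments": {
  "deltas": [
    {"dx":0,"dy":-13,"dz":-38,"ax":0,"ay":0,"az":0,"fingers":0.7},
    {"dx":0,"dy":0,"dz":0,"ax":0,"ay":0,"az":0,"fingers":0.7}
  ]
}}

```text
clock: 9.28
tool_pos: [0.5233, 0.0312, 0.2276]
orientation: [122.0, 89.9, 32.2]
force: [-0.7, -0.6, 0.6]
opening: 0.0616
```

```bash
cat > look.py <<'E'
import sys
from h import *
f=sys.argv[1]; x0,x1,y0,y1,k=map(float,sys.argv[2:7])
o,s=snap('wrist',f); print(o['tool_pos'].round(4),'t',o['clock'],'op',round(o['opening'],4),'f',o['force'].round(1))
x0,x1,y0,y1=map(int,(x0,x1,y0,y1))
cv2.imwrite('pics/c_'+f,cv2.resize(s['image'][y0:y1,x0:x1],None,fx=k,fy=k,interpolation=cv2.INTER_CUBIC))
E
python3 look.py w5.png 100 540 80 290 1.8; python3 - <<'E'
from h import *
s2=ctrl.snapshot('top'); cv2.imwrite('pics/t5.png',cv2.resize(s2['image'][100:250,230:480],None,fx=3.2,fy=3.2))
E
```

```text
[0.5233 0.0312 0.2276] t 9.275 op 0.0616 f [-0.7 -0.6  0.6]
```

View pics/c_w5.png

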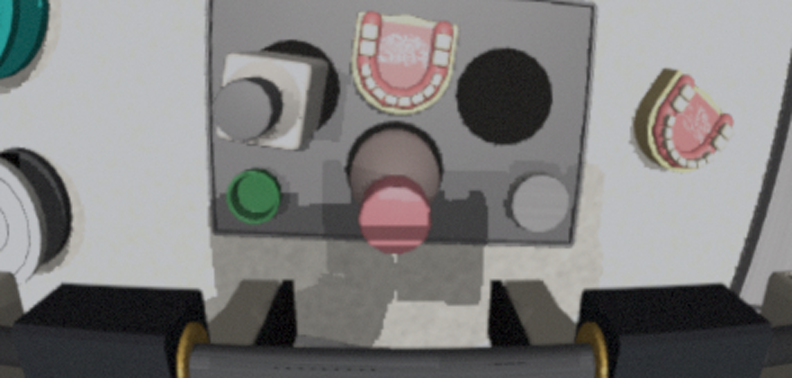

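View pics/t5.png

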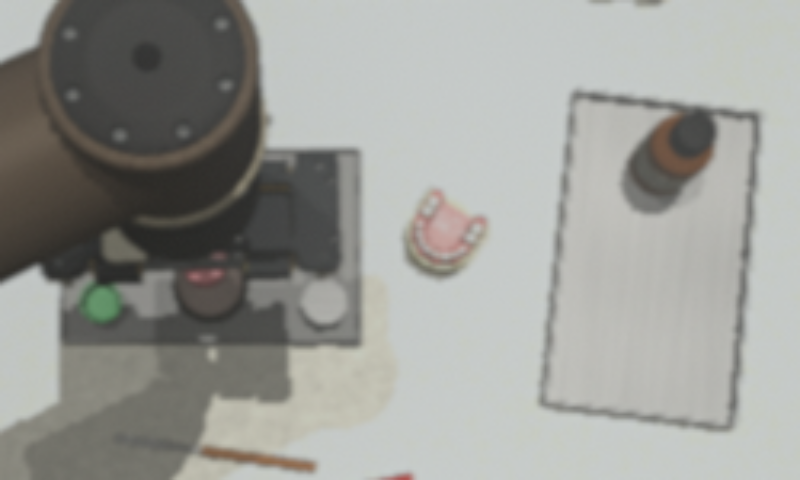

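```bash
python3 - <<'E'
from h import *
o,s=load('w5.png'); A=lambda u,v:(100+u/1.8,80+v/1.8)
for n,(u,v),z in [('cone',A(395,215),.108),('pad a',A(505,96),.007),('sq cap',A(247,110),.123),('castL',A(354,70),.028),('castR',A(456,70),.028),('front',A(404,114),.016),('Lb',A(358,15),.028),('Rb',A(457,22),.028)]: print(n,wpx(o,s,u,v,z).round(4))
goto(o,[.5235,.0287,.111],[0,-1])
E
```

```text
cone [0.5249 0.0289 0.108 ]
pad a [ 0.574 -0.042  0.007]
sq cap [0.5773 0.094  0.123 ]
castL [0.5901 0.0532 0.028 ]
castR [ 0.5906 -0.0074  0.028 ]
front [0.5622 0.0231 0.016 ]
Lb [0.6231 0.0507 0.028 ]
Rb [ 0.6195 -0.0076  0.028 ]
now-frame [116.6   0.    2.5] target-frame [116.6   0.2   2.5] turn [ 0.04 -0.01 -0.01]
```

>>> {"name": "send_rows", "arguments": {
  "deltas": [
    {"dx":25,"dy":1,"dz":2,"ax":0,"ay":0,"az":0,"fingers":0.7},
    {"dx":40,"dy":0,"dz":0,"ax":0,"ay":0,"az":0,"fingers":0.7},
    {"dx":35,"dy":0,"dz":0,"ax":0,"ay":0,"az":0,"fingers":0.6},
    {"dx":16,"dy":0,"dz":0,"ax":0,"ay":0,"az":0,"fingers":0.5},
    {"dx":0,"dy":0,"dz":0,"ax":0,"ay":0,"az":0,"fingers":0.5}
  ]
}}

```text
clock: 10.0
tool_pos: [0.5243, 0.0257, 0.1098]
orientation: [-65.3, 89.8, -155.4]
force: [-0.1, 0.2, -0.1]
opening: 0.0447
```

>>> {"name": "send_rows", "arguments": {
  "deltas": [
    {"dx":0,"dy":0,"dz":-3,"ax":0,"ay":0,"az":0,"fingers":0.5},
    {"dx":0,"dy":0,"dz":0,"ax":0,"ay":0,"az":0,"fingers":0.2},
    {"dx":0,"dy":0,"dz":0,"ax":0,"ay":0,"az":0,"fingers":0.2},
    {"dx":0,"dy":0,"dz":0,"ax":0,"ay":0,"az":0,"fingers":0.2},
    {"dx":0,"dy":0,"dz":0,"ax":0,"ay":0,"az":0,"fingers":0.2}
  ]
}}

```text
clock: 10.62
tool_pos: [0.5255, 0.0302, 0.1119]
orientation: [97.9, 89.9, 8.0]
force: [0.7, -1.1, 5.8]
opening: 0.0336
```

>>> {"name": "send_rows", "arguments": {
  "deltas": [
    {"dx":-10,"dy":0,"dz":0,"ax":0,"ay":0,"az":0,"fingers":0.2},
    {"dx":-25,"dy":0,"dz":0,"ax":0,"ay":0,"az":0,"fingers":0.2},
    {"dx":-25,"dy":0,"dz":0,"ax":0,"ay":0,"az":0,"fingers":0.2},
    {"dx":-20,"dy":0,"dz":15,"ax":0,"ay":0,"az":0,"fingers":0.2},
    {"dx":-10,"dy":1,"dz":35,"ax":0,"ay":0,"az":0,"fingers":0.2},
    {"dx":0,"dy":1,"dz":50,"ax":0,"ay":0,"az":0,"fingers":0.2},
    {"dx":0,"dy":2,"dz":50,"ax":0,"ay":0,"az":0,"fingers":0.2},
    {"dx":0,"dy":2,"dz":50,"ax":0,"ay":0,"az":0,"fingers":0.2},
    {"dx":0,"dy":2,"dz":50,"ax":0,"ay":0,"az":0,"fingers":0.2},
    {"dx":0,"dy":2,"dz":50,"ax":0,"ay":0,"az":0,"fingers":0.2},
    {"dx":0,"dy":1,"dz":45,"ax":0,"ay":0,"az":0,"fingers":0.2},
    {"dx":0,"dy":0,"dz":25,"ax":0,"ay":0,"az":0,"fingers":0.2}
  ]
}}

```text
clock: 12.12
tool_pos: [0.5353, -0.3419, 0.2008]
orientation: [-115.4, 89.9, 154.5]
force: [-0.1, -0.1, -0.5]
opening: 0.0332
```

>>> {"name": "send_rows", "arguments": {
  "deltas": [
    {"dx":20,"dy":0,"dz":2,"ax":0,"ay":0,"az":0,"fingers":0.2},
    {"dx":0,"dy":0,"dz":0,"ax":0,"ay":0,"az":0,"fingers":0.2}
  ]
}}

```text
clock: 12.38
tool_pos: [0.5345, -0.3418, 0.1795]
orientation: [-115.0, 89.8, 155.0]
force: [-0.3, -0.7, -1.9]
opening: 0.0334
```

```bash
python3 look.py w6.png 100 540 80 290 1.8
```

```text
[ 0.5345 -0.3418  0.1795] t 12.375 op 0.0334 f [-0.3 -0.7 -1.9]
```

View pics/c_w6.png

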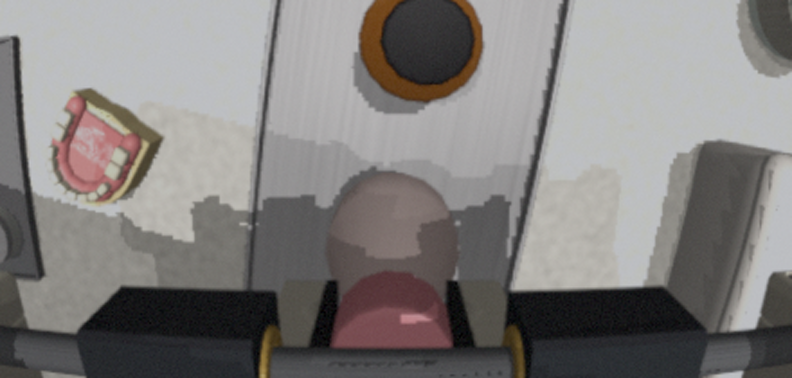

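>>> {"name": "send_rows", "arguments": {
  "deltas": [
    {"dx":25,"dy":1,"dz":0,"ax":0,"ay":0,"az":0,"fingers":0.2},
    {"dx":25,"dy":0,"dz":0,"ax":0,"ay":0,"az":0,"fingers":0.2},
    {"dx":12,"dy":0,"dz":0,"ax":0,"ay":0,"az":0,"fingers":0.2},
    {"dx":5,"dy":0,"dz":0,"ax":0,"ay":0,"az":0,"fingers":0.2},
    {"dx":0,"dy":0,"dz":0,"ax":0,"ay":0,"az":0,"fingers":0.2}
  ]
}}

```text
clock: 13.05
tool_pos: [0.5374, -0.3419, 0.1147]
orientation: [57.1, 90.0, -32.9]
force: [-0.5, -0.1, -0.6]
opening: 0.0332
```

>>> {"name": "send_rows", "arguments": {
  "deltas": [
    {"dx":3,"dy":0,"dz":0,"ax":0,"ay":0,"az":0,"fingers":0.2},
    {"dx":1.5,"dy":0,"dz":0,"ax":0,"ay":0,"az":0,"fingers":0.2},
    {"dx":0,"dy":0,"dz":0,"ax":0,"ay":0,"az":0,"fingers":0.2}
  ]
}}

```text
clock: 13.42
tool_pos: [0.5369, -0.342, 0.1097]
orientation: [82.4, 90.0, -7.6]
force: [-0.4, 0.9, -0.6]
opening: 0.0335
```

>>> {"name": "send_rows", "arguments": {
  "deltas": [
    {"dx":1.5,"dy":0,"dz":0,"ax":0,"ay":0,"az":0,"fingers":0.2},
    {"dx":0,"dy":0,"dz":0,"ax":0,"ay":0,"az":0,"fingers":0.2}
  ]
}}

```text
clock: 13.68
tool_pos: [0.5369, -0.342, 0.108]
orientation: [-52.3, 90.0, -142.3]
force: [-0.3, 0.5, 0.2]
opening: 0.0333
```

>>> {"name": "send_rows", "arguments": {
  "deltas": [
    {"dx":0.5,"dy":0,"dz":0,"ax":0,"ay":0,"az":0,"fingers":0.7},
    {"dx":0,"dy":0,"dz":0,"ax":0,"ay":0,"az":0,"fingers":0.7},
    {"dx":-20,"dy":0,"dz":0,"ax":0,"ay":0,"az":0,"fingers":0.7},
    {"dx":-40,"dy":0,"dz":0,"ax":0,"ay":0,"az":0,"fingers":0.7},
    {"dx":-40,"dy":0,"dz":-10,"ax":0,"ay":0,"az":0,"fingers":0.7},
    {"dx":-10,"dy":4,"dz":-35,"ax":0,"ay":0,"az":0,"fingers":0.7},
    {"dx":0,"dy":4,"dz":-50,"ax":0,"ay":0,"az":0,"fingers":0.7},
    {"dx":0,"dy":4,"dz":-50,"ax":0,"ay":0,"az":0,"fingers":0.7},
    {"dx":0,"dy":4,"dz":-50,"ax":0,"ay":0,"az":0,"fingers":0.7},
    {"dx":0,"dy":5,"dz":-50,"ax":0,"ay":0,"az":0,"fingers":0.7},
    {"dx":0,"dy":5,"dz":-50,"ax":0,"ay":0,"az":0,"fingers":0.7},
    {"dx":0,"dy":5,"dz":-50,"ax":0,"ay":0,"az":0,"fingers":0.7}
  ]
}}

```text
clock: 15.18
tool_pos: [0.5679, 0.0047, 0.218]
orientation: [105.3, 90.0, 15.3]
force: [0.9, -1.1, -0.0]
opening: 0.0615
```

>>> {"name": "send_rows", "arguments": {
  "deltas": [
    {"dx":0,"dy":5,"dz":-50,"ax":0,"ay":0,"az":0,"fingers":0.7},
    {"dx":0,"dy":4,"dz":-41,"ax":0,"ay":0,"az":0,"fingers":0.7},
    {"dx":0,"dy":0,"dz":0,"ax":0,"ay":0,"az":0,"fingers":0.7}
  ]
}}

```text
clock: 15.55
tool_pos: [0.5771, 0.0967, 0.2176]
orientation: [118.8, 90.0, 29.0]
force: [0.7, -0.9, 1.3]
opening: 0.0611
```

```bash
python3 look.py w7.png 100 540 80 290 1.8; python3 - <<'E'
from h import *
s2=ctrl.snapshot('scene'); cv2.imwrite('pics/s7.png',s2['image'])
E
```

```text
[0.5771 0.0967 0.2176] t 15.55 op 0.0611 f [ 0.7 -0.9  1.3]
```

View pics/c_w7.png

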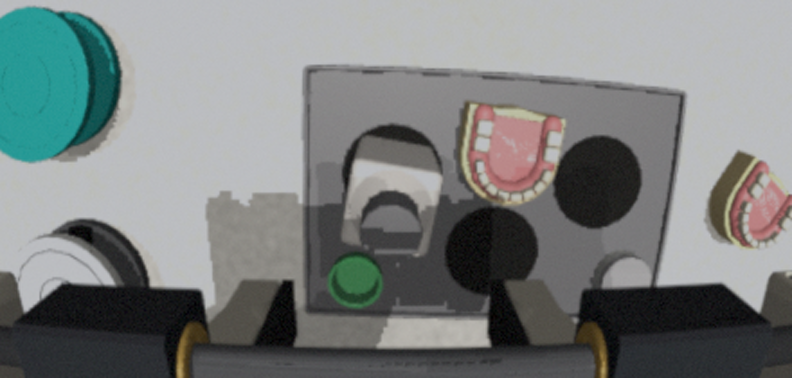

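View pics/s7.png

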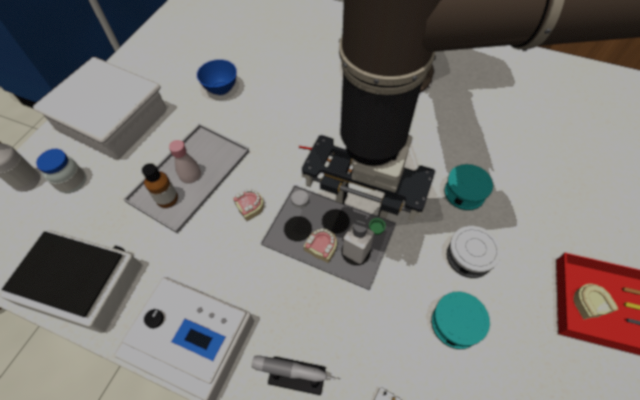

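```bash
python3 - <<'E'
from h import *
o,s=load('w7.png'); A=lambda u,v:(100+u/1.8,80+v/1.8)
for n,(u,v),z in [('sq',A(390,224),.123),('pad c',A(492,251),.007),('pad a',A(598,182),.007),('castL',A(464,160),.028),('castR',A(563,160),.028),('front',A(512,206),.016),('Lb',A(467,103),.028),('Rb',A(566,118),.028)]: print(n,wpx(o,s,u,v,z).round(4))
print(wproj(o,s,[.577,.0945,.123]))
cv2.imwrite('pics/x.png',cv2.resize(s['image'][130:270,250:400],None,fx=4,fy=4,interpolation=cv2.INTER_CUBIC))
E
```

```text
sq [0.5823 0.0967 0.123 ]
pad c [0.5257 0.0287 0.007 ]
pad a [ 0.5741 -0.0414  0.007 ]
castL [0.5914 0.053  0.028 ]
castR [ 0.5926 -0.0085  0.028 ]
front [0.5596 0.0193 0.016 ]
Lb [0.6255 0.0523 0.028 ]
Rb [ 0.6184 -0.0086  0.028 ]
[319.48908219 210.94306538]
```

View pics/x.png

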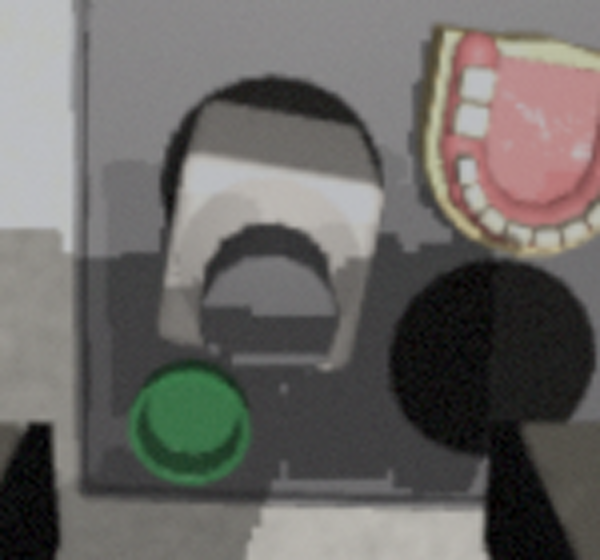

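>>> {"name": "send_rows", "arguments": {
  "deltas": [
    {"dx":25,"dy":0,"dz":0,"ax":0,"ay":0,"az":0,"fingers":0.7},
    {"dx":35,"dy":0,"dz":0,"ax":0,"ay":0,"az":0,"fingers":0.7},
    {"dx":28,"dy":0,"dz":0,"ax":0,"ay":0,"az":0,"fingers":0.6},
    {"dx":10,"dy":0,"dz":0,"ax":0,"ay":0,"az":0,"fingers":0.5},
    {"dx":0,"dy":0,"dz":0,"ax":0,"ay":0,"az":0,"fingers":0.5}
  ]
}}

```text
clock: 16.27
tool_pos: [0.5769, 0.0933, 0.1196]
orientation: [-45.7, 90.0, -135.8]
force: [-0.2, 0.2, -0.5]
opening: 0.0447
```

>>> {"name": "send_rows", "arguments": {
  "deltas": [
    {"dx":2,"dy":1,"dz":-1,"ax":0,"ay":0,"az":0,"fingers":0.45},
    {"dx":0,"dy":0,"dz":0,"ax":0,"ay":0,"az":0,"fingers":0.15},
    {"dx":0,"dy":0,"dz":0,"ax":0,"ay":0,"az":0,"fingers":0.15},
    {"dx":0,"dy":0,"dz":0,"ax":0,"ay":0,"az":0,"fingers":0.15},
    {"dx":0,"dy":0,"dz":0,"ax":0,"ay":0,"az":0,"fingers":0.15},
    {"dx":0,"dy":0,"dz":0,"ax":0,"ay":0,"az":0,"fingers":0.15}
  ]
}}

```text
clock: 17.02
tool_pos: [0.5783, 0.0953, 0.1182]
orientation: [107.4, 89.9, 17.4]
force: [0.1, 0.8, 5.0]
opening: 0.0273
```

>>> {"name": "send_rows", "arguments": {
  "deltas": [
    {"dx":-10,"dy":0,"dz":0,"ax":0,"ay":0,"az":0,"fingers":0.15},
    {"dx":-25,"dy":0,"dz":0,"ax":0,"ay":0,"az":0,"fingers":0.15},
    {"dx":-30,"dy":0,"dz":0,"ax":0,"ay":0,"az":0,"fingers":0.15},
    {"dx":-20,"dy":-4,"dz":15,"ax":0,"ay":0,"az":0,"fingers":0.15},
    {"dx":-5,"dy":-11,"dz":38,"ax":0,"ay":0,"az":0,"fingers":0.15},
    {"dx":0,"dy":-15,"dz":50,"ax":0,"ay":0,"az":0,"fingers":0.15},
    {"dx":0,"dy":-15,"dz":50,"ax":0,"ay":0,"az":0,"fingers":0.15},
    {"dx":0,"dy":-15,"dz":50,"ax":0,"ay":0,"az":0,"fingers":0.15},
    {"dx":0,"dy":-15,"dz":50,"ax":0,"ay":0,"az":0,"fingers":0.15},
    {"dx":0,"dy":-15,"dz":50,"ax":0,"ay":0,"az":0,"fingers":0.15},
    {"dx":0,"dy":-14,"dz":50,"ax":0,"ay":0,"az":0,"fingers":0.15},
    {"dx":0,"dy":-12,"dz":45,"ax":0,"ay":0,"az":0,"fingers":0.15}
  ]
}}

```text
clock: 18.52
tool_pos: [0.4608, -0.3045, 0.2077]
orientation: [-122.4, 90.0, 147.6]
force: [0.3, -0.6, -1.6]
opening: 0.0275
```

>>> {"name": "send_rows", "arguments": {
  "deltas": [
    {"dx":0,"dy":-6,"dz":27,"ax":0,"ay":0,"az":0,"fingers":0.15},
    {"dx":20,"dy":0,"dz":0,"ax":0,"ay":0,"az":0,"fingers":0.15},
    {"dx":0,"dy":0,"dz":0,"ax":0,"ay":0,"az":0,"fingers":0.15}
  ]
}}

```text
clock: 18.9
tool_pos: [0.4544, -0.3298, 0.1862]
orientation: [-114.8, 89.8, 155.1]
force: [0.1, 0.1, -1.1]
opening: 0.0275
```

```bash
python3 look.py w8.png 100 540 80 290 1.8
```

```text
[ 0.4544 -0.3298  0.1862] t 18.9 op 0.0275 f [ 0.1  0.1 -1.1]
```

View pics/c_w8.png

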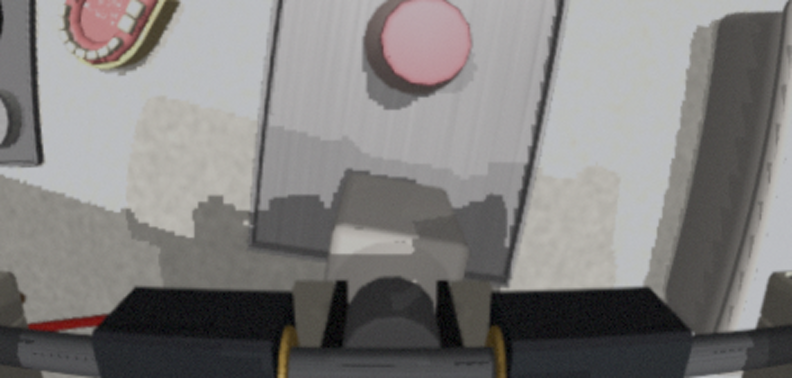

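>>> {"name": "send_rows", "arguments": {
  "deltas": [
    {"dx":25,"dy":1,"dz":0,"ax":0,"ay":0,"az":0,"fingers":0.15},
    {"dx":25,"dy":0,"dz":0,"ax":0,"ay":0,"az":0,"fingers":0.15},
    {"dx":12,"dy":0,"dz":0,"ax":0,"ay":0,"az":0,"fingers":0.15},
    {"dx":5,"dy":0,"dz":0,"ax":0,"ay":0,"az":0,"fingers":0.15},
    {"dx":2,"dy":0,"dz":0,"ax":0,"ay":0,"az":0,"fingers":0.15},
    {"dx":0,"dy":0,"dz":0,"ax":0,"ay":0,"az":0,"fingers":0.15}
  ]
}}

```text
clock: 19.7
tool_pos: [0.4573, -0.3301, 0.1192]
orientation: [65.0, 89.9, -25.0]
force: [0.1, 0.1, -0.6]
opening: 0.0274
```

>>> {"name": "send_rows", "arguments": {
  "deltas": [
    {"dx":2.5,"dy":0,"dz":0,"ax":0,"ay":0,"az":0,"fingers":0.15},
    {"dx":1,"dy":0,"dz":0,"ax":0,"ay":0,"az":0,"fingers":0.15},
    {"dx":0,"dy":0,"dz":0,"ax":0,"ay":0,"az":0,"fingers":0.15}
  ]
}}

```text
clock: 20.08
tool_pos: [0.4568, -0.33, 0.115]
orientation: [-103.5, 90.0, 166.5]
force: [0.2, -0.4, -0.5]
opening: 0.0274
```

>>> {"name": "send_rows", "arguments": {
  "deltas": [
    {"dx":0.8,"dy":0,"dz":0,"ax":0,"ay":0,"az":0,"fingers":0.15},
    {"dx":0,"dy":0,"dz":0,"ax":0,"ay":0,"az":0,"fingers":0.7},
    {"dx":0,"dy":0,"dz":0,"ax":0,"ay":0,"az":0,"fingers":0.7},
    {"dx":-20,"dy":0,"dz":0,"ax":0,"ay":0,"az":0,"fingers":0.7},
    {"dx":-40,"dy":0,"dz":0,"ax":0,"ay":0,"az":0,"fingers":1},
    {"dx":-40,"dy":5,"dz":-20,"ax":0,"ay":0,"az":0,"fingers":1},
    {"dx":-20,"dy":9,"dz":-48,"ax":0,"ay":0,"az":0,"fingers":1},
    {"dx":-5,"dy":9,"dz":-52,"ax":0,"ay":0,"az":0,"fingers":1},
    {"dx":0,"dy":9,"dz":-52,"ax":0,"ay":0,"az":0,"fingers":1},
    {"dx":0,"dy":9,"dz":-52,"ax":0,"ay":0,"az":0,"fingers":1},
    {"dx":0,"dy":9,"dz":-52,"ax":0,"ay":0,"az":0,"fingers":1},
    {"dx":0,"dy":9,"dz":-52,"ax":0,"ay":0,"az":0,"fingers":1}
  ]
}}

```text
clock: 21.58
tool_pos: [0.516, -0.0002, 0.2397]
orientation: [101.4, 89.9, 11.4]
force: [0.5, 0.4, -0.0]
opening: 0.0878
```

>>> {"name": "send_rows", "arguments": {
  "deltas": [
    {"dx":0,"dy":4,"dz":-26,"ax":0,"ay":0,"az":0,"fingers":1},
    {"dx":0,"dy":0,"dz":0,"ax":0,"ay":0,"az":0,"fingers":1},
    {"dx":0,"dy":0,"dz":0,"ax":0,"ay":0,"az":0,"fingers":1}
  ]
}}

```text
clock: 21.95
tool_pos: [0.5197, 0.0238, 0.2393]
orientation: [-54.6, 90.0, -144.6]
force: [0.1, -0.0, 0.2]
opening: 0.0881
```

```bash
python3 look.py w9.png 220 420 60 200 4; python3 - <<'E'
from h import *
o,s=load('w9.png')
cv2.imwrite('pics/w9s.png',cv2.resize(s['image'][:,:],None,fx=1.2,fy=1.2))
E
```

```text
[0.5197 0.0238 0.2393] t 21.95 op 0.0881 f [ 0.1 -0.   0.2]
```

View pics/c_w9.png

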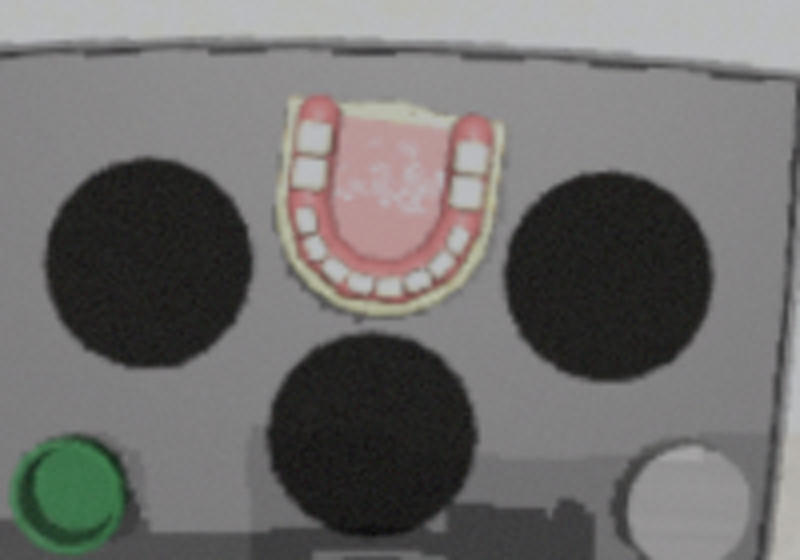

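View pics/w9s.png

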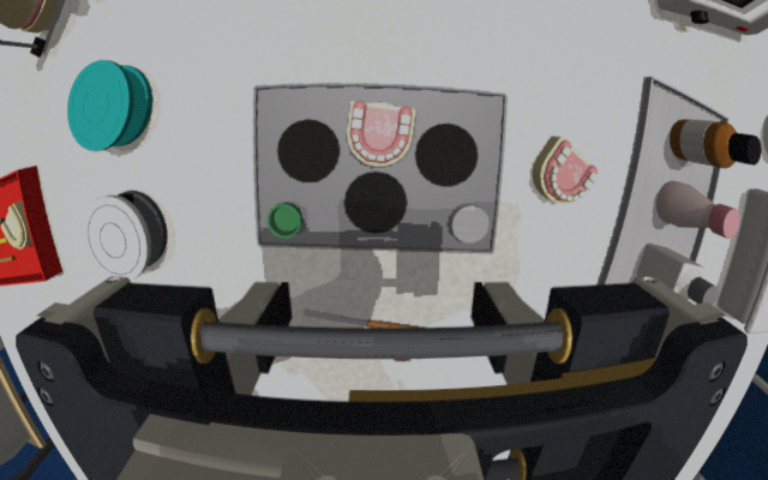

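```bash
python3 - <<'E'
from h import *
o,s=load('w9.png'); A=lambda u,v:(220+u/4,60+v/4)
for n,(u,v),z in [('pad b',A(149,263),.007),('pad a',A(609,275),.007),('pad c',A(372,434),.007),('dish',A(68,496),.026),
 ('Lb',A(290,98),.028),('Rb',A(503,124),.028),('L0',A(277,210),.028),('R0',A(494,222),.028),('front',A(376,316),.024),
 ('stand',(119/1.2,236/1.2),.05)]: print(n,wpx(o,s,u,v,z).round(4))
E
```

```text
pad b [0.5778 0.0948 0.007 ]
pad a [ 0.5742 -0.0417  0.007 ]
pad c [0.5253 0.0286 0.007 ]
dish [0.5112 0.1184 0.026 ]
Lb [0.6244 0.0506 0.028 ]
Rb [ 0.6172 -0.0077  0.028 ]
L0 [0.5931 0.0544 0.028 ]
R0 [ 0.5898 -0.0054  0.028 ]
front [0.5628 0.0272 0.024 ]
stand [0.503 0.31  0.05 ]
```

```bash
python3 - <<'E'
from h import *
o=ctrl.get_obs()
goto(o,[.599,.0237,.0335],[-.1045,-.9945])
E
```

```text
now-frame [205.8  79.3  -0.3] target-frame [205.8  78.9  -8.5] turn [1.2 0.  0. ]
```

>>> {"name": "send_rows", "arguments": {
  "deltas": [
    {"dx":0,"dy":0,"dz":0,"ax":1.2,"ay":0,"az":0,"fingers":1},
    {"dx":20,"dy":30,"dz":-4,"ax":0,"ay":0,"az":0,"fingers":1},
    {"dx":35,"dy":35,"dz":-4,"ax":0,"ay":0,"az":0,"fingers":1},
    {"dx":35,"dy":14,"dz":0,"ax":0,"ay":0,"az":0,"fingers":1},
    {"dx":20,"dy":0,"dz":0,"ax":0,"ay":0,"az":0,"fingers":1},
    {"dx":0,"dy":0,"dz":0,"ax":0,"ay":0,"az":0,"fingers":1},
    {"dx":0,"dy":0,"dz":0,"ax":0,"ay":0,"az":0,"fingers":1}
  ]
}}

```text
clock: 22.88
tool_pos: [0.5998, 0.0232, 0.1303]
orientation: [100.0, 89.9, 4.0]
force: [-0.3, -0.2, 0.3]
opening: 0.0877
```

```bash
python3 look.py w10.png 150 490 100 300 2.3;python3 - <<'E'
from h import *
o,s=load('w10.png')
goto(o,[.599,.0237,.0335],[-.1045,-.9945])
E
```

```text
[0.5998 0.0232 0.1303] t 22.875 op 0.0877 f [-0.3 -0.2  0.3]
now-frame [96.8 -0.9 -0.4] target-frame [96.8 -0.8 -0.4] turn [-0.01 -0.   -0.01]
```

View pics/c_w10.png

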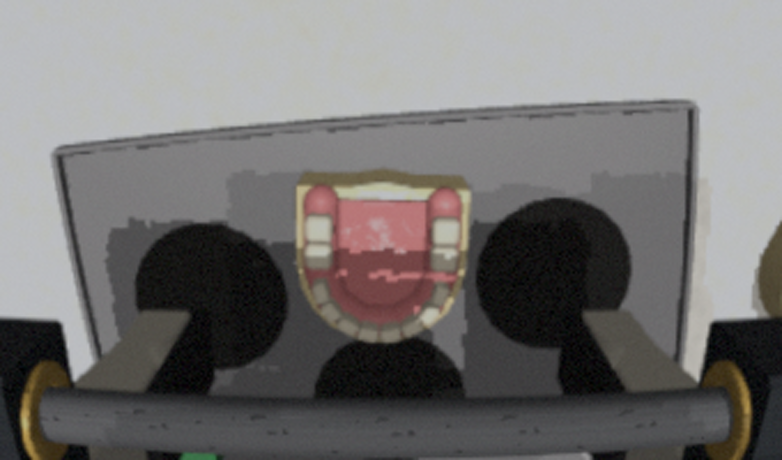

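>>> {"name": "send_rows", "arguments": {
  "deltas": [
    {"dx":30,"dy":-1,"dz":0,"ax":0,"ay":0,"az":0,"fingers":1},
    {"dx":30,"dy":0,"dz":0,"ax":0,"ay":0,"az":0,"fingers":1},
    {"dx":20,"dy":0,"dz":0,"ax":0,"ay":0,"az":0,"fingers":1},
    {"dx":10,"dy":0,"dz":0,"ax":0,"ay":0,"az":0,"fingers":1},
    {"dx":3,"dy":0,"dz":0,"ax":0,"ay":0,"az":0,"fingers":1},
    {"dx":0,"dy":0,"dz":0,"ax":0,"ay":0,"az":0,"fingers":1},
    {"dx":0,"dy":0,"dz":0,"ax":0,"ay":0,"az":0,"fingers":1}
  ]
}}

```text
clock: 23.8
tool_pos: [0.5988, 0.024, 0.0372]
orientation: [112.6, 89.9, 16.6]
force: [-0.1, 0.0, 0.5]
opening: 0.0875
```

>>> {"name": "send_rows", "arguments": {
  "deltas": [
    {"dx":3,"dy":0,"dz":0,"ax":0,"ay":0,"az":0,"fingers":1},
    {"dx":0,"dy":0,"dz":0,"ax":0,"ay":0,"az":0,"fingers":0.72},
    {"dx":0,"dy":0,"dz":0,"ax":0,"ay":0,"az":0,"fingers":0.5},
    {"dx":0,"dy":0,"dz":0,"ax":0,"ay":0,"az":0,"fingers":0.5},
    {"dx":0,"dy":0,"dz":0,"ax":0,"ay":0,"az":0,"fingers":0.5},
    {"dx":0,"dy":0,"dz":0,"ax":0,"ay":0,"az":0,"fingers":0.5},
    {"dx":0,"dy":0,"dz":0,"ax":0,"ay":0,"az":0,"fingers":0.5}
  ]
}}

```text
clock: 24.68
tool_pos: [0.5983, 0.0239, 0.0333]
orientation: [118.9, 90.0, 22.9]
force: [0.5, 0.4, -0.2]
opening: 0.06
```

>>> {"name": "send_rows", "arguments": {
  "deltas": [
    {"dx":-8,"dy":0,"dz":0,"ax":0,"ay":0,"az":0,"fingers":0.5},
    {"dx":-20,"dy":0,"dz":0,"ax":0,"ay":0,"az":0,"fingers":0.5},
    {"dx":-35,"dy":0,"dz":0,"ax":0,"ay":0,"az":0,"fingers":0.5},
    {"dx":-35,"dy":-8,"dz":-12,"ax":0,"ay":0,"az":0,"fingers":0.5},
    {"dx":-20,"dy":-22,"dz":-33,"ax":0,"ay":0,"az":0,"fingers":0.5},
    {"dx":-10,"dy":-27,"dz":-42,"ax":0,"ay":0,"az":0,"fingers":0.5},
    {"dx":0,"dy":-27,"dz":-42,"ax":0,"ay":0,"az":0,"fingers":0.5},
    {"dx":0,"dy":-27,"dz":-42,"ax":0,"ay":0,"az":0,"fingers":0.5},
    {"dx":0,"dy":-27,"dz":-42,"ax":0,"ay":0,"az":0,"fingers":0.5},
    {"dx":0,"dy":-25,"dz":-38,"ax":0,"ay":0,"az":0,"fingers":0.5},
    {"dx":0,"dy":-14,"dz":-22,"ax":0,"ay":0,"az":0,"fingers":0.5},
    {"dx":0,"dy":0,"dz":0,"ax":0,"ay":0,"az":0,"fingers":0.5}
  ]
}}

```text
clock: 26.18
tool_pos: [0.4499, 0.3153, 0.1617]
orientation: [158.8, 90.0, 63.0]
force: [0.9, -0.4, -1.2]
opening: 0.0597
```

```bash
python3 look.py w11.png 150 490 50 300 2.3;
```

```text
[0.4499 0.3153 0.1617] t 26.175 op 0.0597 f [ 0.9 -0.4 -1.2]
```

View pics/c_w11.png

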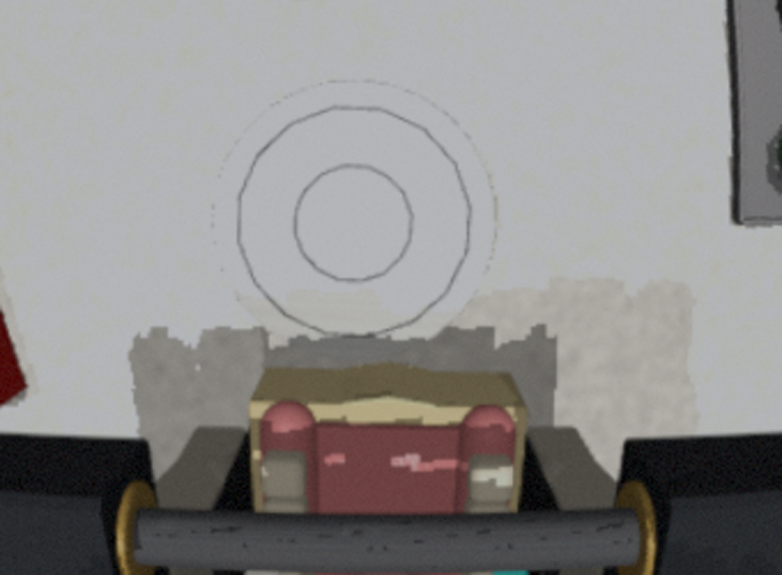

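```bash
python3 - <<'E'
from h import *
o,s=load('w11.png')
P=wpx(o,s,150+354/2.3,50+222/2.3,.05);print(P)
e=[wpx(o,s,150+u/2.3,50+v/2.3,.05) for u,v in ((238,222),(470,222),(354,106),(354,337))];print(np.round(e,4))
goto(o,[P[0]+.006,P[1]-.0006,.0293+.0505],[-.1045,-.9945])
E
```

```text
[0.4988102  0.32064397 0.05      ]
[[0.5035 0.3612 0.05  ]
 [0.4949 0.2806 0.05  ]
 [0.5388 0.3163 0.05  ]
 [0.4575 0.3253 0.05  ]]
now-frame [ 81.9  54.1 -10.3] target-frame [ 81.9  54.1 -10.4] turn [ 0.03 -0.   -0.  ]
```

>>> {"name": "send_rows", "arguments": {
  "deltas": [
    {"dx":0,"dy":27,"dz":-4,"ax":0,"ay":0,"az":0,"fingers":0.5},
    {"dx":15,"dy":27,"dz":-5,"ax":0,"ay":0,"az":0,"fingers":0.5},
    {"dx":20,"dy":0,"dz":0,"ax":0,"ay":0,"az":0,"fingers":0.5},
    {"dx":20,"dy":0,"dz":0,"ax":0,"ay":0,"az":0,"fingers":0.5},
    {"dx":10,"dy":0,"dz":0,"ax":0,"ay":0,"az":0,"fingers":0.5},
    {"dx":5,"dy":0,"dz":0,"ax":0,"ay":0,"az":0,"fingers":0.5},
    {"dx":0,"dy":0,"dz":0,"ax":0,"ay":0,"az":0,"fingers":0.5},
    {"dx":0,"dy":0,"dz":0,"ax":0,"ay":0,"az":0,"fingers":0.5}
  ]
}}

```text
clock: 27.22
tool_pos: [0.5057, 0.3175, 0.092]
orientation: [140.0, 89.9, 44.1]
force: [-0.7, 0.4, -1.0]
opening: 0.0595
```

```bash
python3 look.py w12.png 150 490 80 300 2.3;
```

```text
[0.5057 0.3175 0.092 ] t 27.225 op 0.0595 f [-0.7  0.4 -1. ]
```

View pics/c_w12.png

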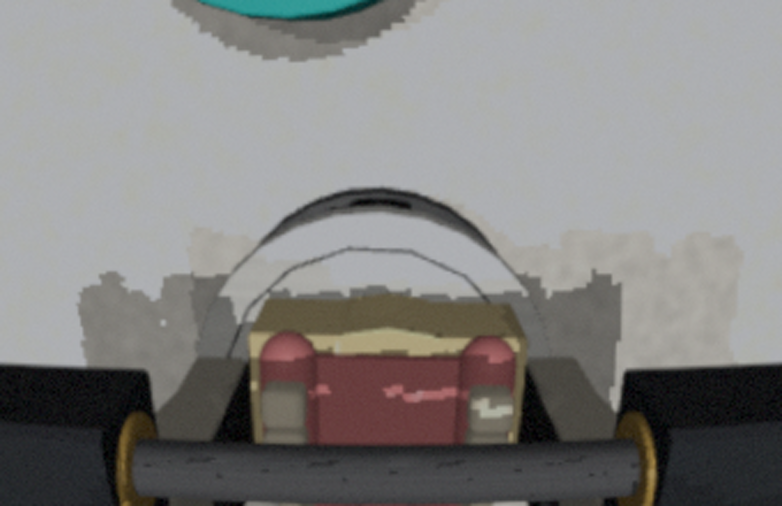

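```bash
python3 - <<'E'
from h import *
o,s=load('w12.png'); im=s['image']
out=cv2.resize(im[80:300,150:490],None,fx=2.3,fy=2.3,interpolation=cv2.INTER_CUBIC)
for c,col in (((.499,.3206),(0,0,255)),):
  for r in (.0405,.05):
    pts=[(wproj(o,s,[c[0]+r*np.cos(a),c[1]+r*np.sin(a),.05])-[150,80])*2.3 for a in np.linspace(0,6.28,90)]
    cv2.polylines(out,[np.int32(pts)],True,col,1)
cv2.imwrite('pics/x12.png',out)
E
```

```text
(no output)
```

View pics/x12.png

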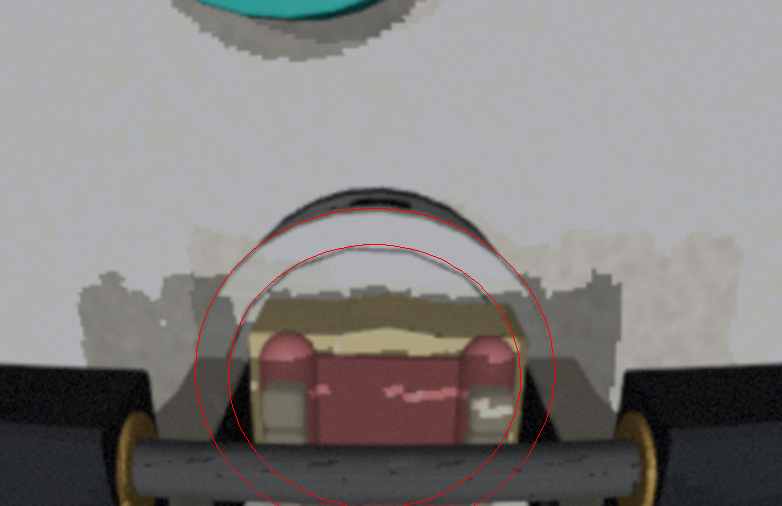

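>>> {"name": "send_rows", "arguments": {
  "deltas": [
    {"dx":4,"dy":-1.5,"dz":-2.5,"ax":0,"ay":0,"az":0,"fingers":0.5},
    {"dx":3,"dy":0,"dz":0,"ax":0,"ay":0,"az":0,"fingers":0.5},
    {"dx":1.5,"dy":0,"dz":0,"ax":0,"ay":0,"az":0,"fingers":0.5},
    {"dx":0,"dy":0,"dz":0,"ax":0,"ay":0,"az":0,"fingers":0.5},
    {"dx":0,"dy":0,"dz":0,"ax":0,"ay":0,"az":0,"fingers":0.5}
  ]
}}

```text
clock: 27.9
tool_pos: [0.5042, 0.3198, 0.0828]
orientation: [94.8, 90.0, -1.2]
force: [0.3, 0.3, -1.3]
opening: 0.0601
```

>>> {"name": "send_rows", "arguments": {
  "deltas": [
    {"dx":1.5,"dy":0,"dz":0,"ax":0,"ay":0,"az":0,"fingers":0.5},
    {"dx":1,"dy":0,"dz":0,"ax":0,"ay":0,"az":0,"fingers":0.5},
    {"dx":0,"dy":0,"dz":0,"ax":0,"ay":0,"az":0,"fingers":0.5},
    {"dx":0,"dy":0,"dz":0,"ax":0,"ay":0,"az":0,"fingers":0.5}
  ]
}}

```text
clock: 28.4
tool_pos: [0.5042, 0.3198, 0.0803]
orientation: [119.7, 90.0, 23.7]
force: [0.6, -0.5, -1.1]
opening: 0.0599
```

>>> {"name": "send_rows", "arguments": {
  "deltas": [
    {"dx":0.7,"dy":0,"dz":0,"ax":0,"ay":0,"az":0,"fingers":0.5},
    {"dx":0,"dy":0,"dz":0,"ax":0,"ay":0,"az":0,"fingers":0.5}
  ]
}}

```text
clock: 28.65
tool_pos: [0.5041, 0.3198, 0.0795]
orientation: [-36.4, 90.0, -132.4]
force: [0.2, 0.8, -1.5]
opening: 0.0596
```

>>> {"name": "send_rows", "arguments": {
  "deltas": [
    {"dx":0.5,"dy":0,"dz":0,"ax":0,"ay":0,"az":0,"fingers":0.5},
    {"dx":0,"dy":0,"dz":0,"ax":0,"ay":0,"az":0,"fingers":0.5}
  ]
}}

```text
clock: 28.9
tool_pos: [0.5042, 0.3198, 0.0793]
orientation: [126.3, 90.0, 30.4]
force: [-1.1, -0.5, 0.1]
opening: 0.0597
```

>>> {"name": "send_rows", "arguments": {
  "deltas": [
    {"dx":0,"dy":0,"dz":0,"ax":0,"ay":0,"az":0,"fingers":0.8},
    {"dx":0,"dy":0,"dz":0,"ax":0,"ay":0,"az":0,"fingers":1},
    {"dx":0,"dy":0,"dz":0,"ax":0,"ay":0,"az":0,"fingers":1},
    {"dx":-20,"dy":0,"dz":0,"ax":0,"ay":0,"az":0,"fingers":1},
    {"dx":-40,"dy":0,"dz":0,"ax":0,"ay":0,"az":0,"fingers":1},
    {"dx":-45,"dy":-5,"dz":5,"ax":0,"ay":0,"az":0,"fingers":1},
    {"dx":-30,"dy":-25,"dz":5,"ax":-1.2,"ay":0,"az":0,"fingers":1},
    {"dx":-10,"dy":-10,"dz":20,"ax":0,"ay":0,"az":0,"fingers":0.7},
    {"dx":0,"dy":0,"dz":0,"ax":0,"ay":0,"az":0,"fingers":0.7}
  ]
}}

```text
clock: 30.02
tool_pos: [0.4629, 0.2926, 0.2256]
orientation: [144.0, 89.8, 54.0]
force: [-0.4, 0.4, -0.5]
opening: 0.073
```

```bash
python3 look.py w13.png 150 490 50 250 2.3;
```

```text
[0.4629 0.2926 0.2256] t 30.025 op 0.073 f [-0.4  0.4 -0.5]
```

View pics/c_w13.png

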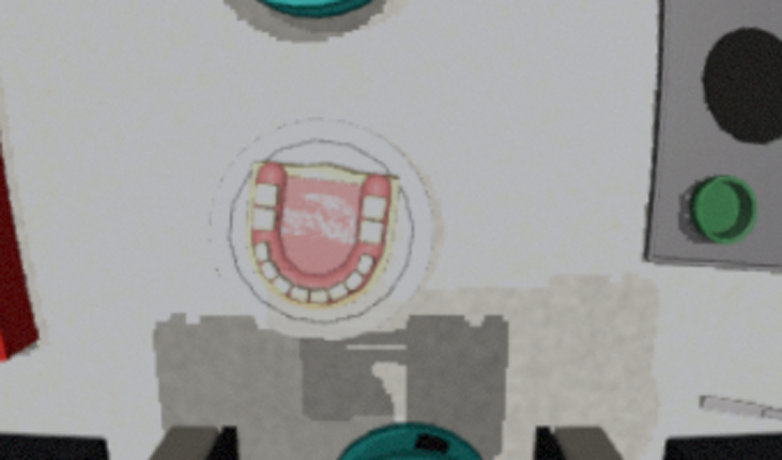

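>>> {"name": "send_rows", "arguments": {
  "deltas": [
    {"dx":0,"dy":6,"dz":25,"ax":0,"ay":0,"az":0,"fingers":0.7},
    {"dx":0,"dy":12,"dz":50,"ax":0,"ay":0,"az":0,"fingers":0.7},
    {"dx":0,"dy":12,"dz":50,"ax":0,"ay":0,"az":0,"fingers":0.7},
    {"dx":0,"dy":12,"dz":50,"ax":0,"ay":0,"az":0,"fingers":0.7},
    {"dx":0,"dy":12,"dz":50,"ax":0,"ay":0,"az":0,"fingers":0.7},
    {"dx":0,"dy":12,"dz":50,"ax":0,"ay":0,"az":0,"fingers":0.7},
    {"dx":0,"dy":12,"dz":50,"ax":0,"ay":0,"az":0,"fingers":0.7},
    {"dx":0,"dy":12,"dz":50,"ax":0,"ay":0,"az":0,"fingers":0.7},
    {"dx":0,"dy":12,"dz":50,"ax":0,"ay":0,"az":0,"fingers":0.7},
    {"dx":0,"dy":12,"dz":50,"ax":0,"ay":0,"az":0,"fingers":0.7},
    {"dx":0,"dy":12,"dz":50,"ax":0,"ay":0,"az":0,"fingers":0.7},
    {"dx":0,"dy":12,"dz":50,"ax":0,"ay":0,"az":0,"fingers":0.7}
  ]
}}

```text
clock: 31.58
tool_pos: [0.602, -0.2838, 0.2228]
orientation: [-98.0, 89.9, 172.0]
force: [0.2, -0.5, -0.2]
opening: 0.0612
```

>>> {"name": "send_rows", "arguments": {
  "deltas": [
    {"dx":0,"dy":13,"dz":50,"ax":0,"ay":0,"az":0,"fingers":0.7},
    {"dx":0,"dy":13,"dz":22,"ax":0,"ay":0,"az":0,"fingers":0.7},
    {"dx":0,"dy":0,"dz":0,"ax":0,"ay":0,"az":0,"fingers":0.7}
  ]
}}

```text
clock: 31.95
tool_pos: [0.6277, -0.3559, 0.2214]
orientation: [-102.3, 89.8, 167.6]
force: [0.3, 0.4, -1.5]
opening: 0.0616
```

```bash
python3 look.py w14.png 150 490 50 280 2.3;python3 - <<'E'
from h import *
o,s=load('w14.png')
goto(o,[.6171,-.354,.1175],[0,-1]); print((wproj(o,s,[.6171,-.354,.125])-[150,50])*2.3)
E
```

```text
[ 0.6277 -0.3559  0.2214] t 31.95 op 0.0616 f [ 0.3  0.4 -1.5]
now-frame [103.9 -10.3  -1.8] target-frame [103.9 -10.6  -1.9] turn [-0.03 -0.01  0.03]
[378.23555739 395.90186547]
```

View pics/c_w14.png

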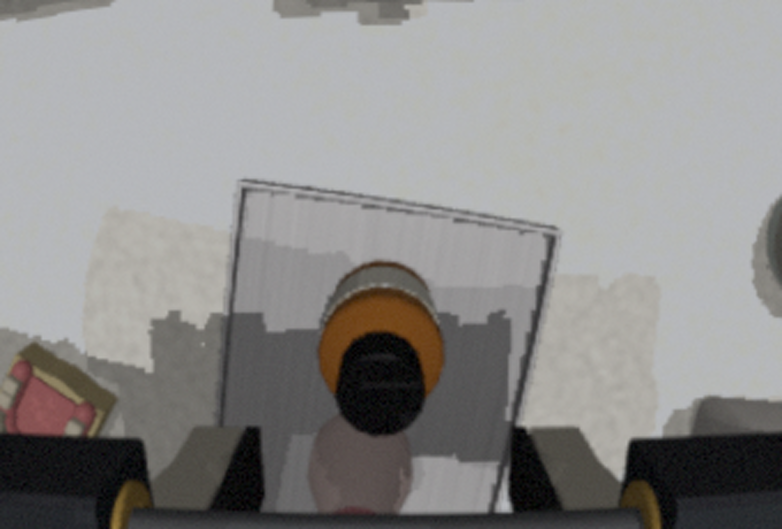

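>>> {"name": "send_rows", "arguments": {
  "deltas": [
    {"dx":15,"dy":-10,"dz":-1.5,"ax":0,"ay":0,"az":0,"fingers":0.7},
    {"dx":30,"dy":0,"dz":0,"ax":0,"ay":0,"az":0,"fingers":0.7},
    {"dx":30,"dy":0,"dz":0,"ax":0,"ay":0,"az":0,"fingers":0.7},
    {"dx":18,"dy":0,"dz":0,"ax":0,"ay":0,"az":0,"fingers":0.6},
    {"dx":8,"dy":0,"dz":0,"ax":0,"ay":0,"az":0,"fingers":0.55},
    {"dx":0,"dy":0,"dz":0,"ax":0,"ay":0,"az":0,"fingers":0.5}
  ]
}}

```text
clock: 32.75
tool_pos: [0.6176, -0.3523, 0.1231]
orientation: [-56.7, 90.0, -146.6]
force: [-0.4, -0.3, 1.1]
opening: 0.0451
```

>>> {"name": "send_rows", "arguments": {
  "deltas": [
    {"dx":4.5,"dy":0,"dz":1.5,"ax":0,"ay":0,"az":0,"fingers":0.5},
    {"dx":0,"dy":0,"dz":0,"ax":0,"ay":0,"az":0,"fingers":0.2},
    {"dx":0,"dy":0,"dz":0,"ax":0,"ay":0,"az":0,"fingers":0.2},
    {"dx":0,"dy":0,"dz":0,"ax":0,"ay":0,"az":0,"fingers":0.2},
    {"dx":0,"dy":0,"dz":0,"ax":0,"ay":0,"az":0,"fingers":0.2}
  ]
}}

```text
clock: 33.38
tool_pos: [0.6176, -0.3541, 0.119]
orientation: [60.2, 90.0, -29.8]
force: [0.2, 0.4, 2.7]
opening: 0.0311
```

>>> {"name": "send_rows", "arguments": {
  "deltas": [
    {"dx":-10,"dy":0,"dz":0,"ax":0,"ay":0,"az":0,"fingers":0.2},
    {"dx":-25,"dy":0,"dz":0,"ax":0,"ay":0,"az":0,"fingers":0.2},
    {"dx":-30,"dy":0,"dz":0,"ax":0,"ay":0,"az":0,"fingers":0.2},
    {"dx":-15,"dy":-2,"dz":-15,"ax":0,"ay":0,"az":0,"fingers":0.2},
    {"dx":0,"dy":-6,"dz":-38,"ax":0,"ay":0,"az":0,"fingers":0.2},
    {"dx":0,"dy":-7,"dz":-48,"ax":0,"ay":0,"az":0,"fingers":0.2},
    {"dx":0,"dy":-7,"dz":-48,"ax":0,"ay":0,"az":0,"fingers":0.2},
    {"dx":0,"dy":-7,"dz":-48,"ax":0,"ay":0,"az":0,"fingers":0.2},
    {"dx":0,"dy":-7,"dz":-48,"ax":0,"ay":0,"az":0,"fingers":0.2},
    {"dx":0,"dy":-5,"dz":-40,"ax":0,"ay":0,"az":0,"fingers":0.2},
    {"dx":0,"dy":-2,"dz":-22,"ax":0,"ay":0,"az":0,"fingers":0.2},
    {"dx":20,"dy":0,"dz":-4,"ax":0,"ay":0,"az":0,"fingers":0.2}
  ]
}}

```text
clock: 34.88
tool_pos: [0.5746, -0.0406, 0.1799]
orientation: [106.9, 89.8, 17.0]
force: [0.4, 1.0, -1.8]
opening: 0.0314
```

>>> {"name": "send_rows", "arguments": {
  "deltas": [
    {"dx":0,"dy":0,"dz":0,"ax":0,"ay":0,"az":0,"fingers":0.2}
  ]
}}

```text
clock: 35.0
tool_pos: [0.5727, -0.0421, 0.1773]
orientation: [-87.5, 89.8, -177.5]
force: [-0.1, 0.5, -1.4]
opening: 0.0314
```

```bash
python3 look.py w15.png 150 490 50 280 2.3;python3 - <<'E'
from h import *
o,s=load('w15.png')
goto(o,[.5745,-.0418,.123],[0,-1])
E
```

```text
[ 0.5727 -0.0421  0.1773] t 35.0 op 0.0314 f [-0.1  0.5 -1.4]
now-frame [54.2  2.  -0.4] target-frame [54.3  1.8 -0.3] turn [0.01 0.   0.04]
```

View pics/c_w15.png

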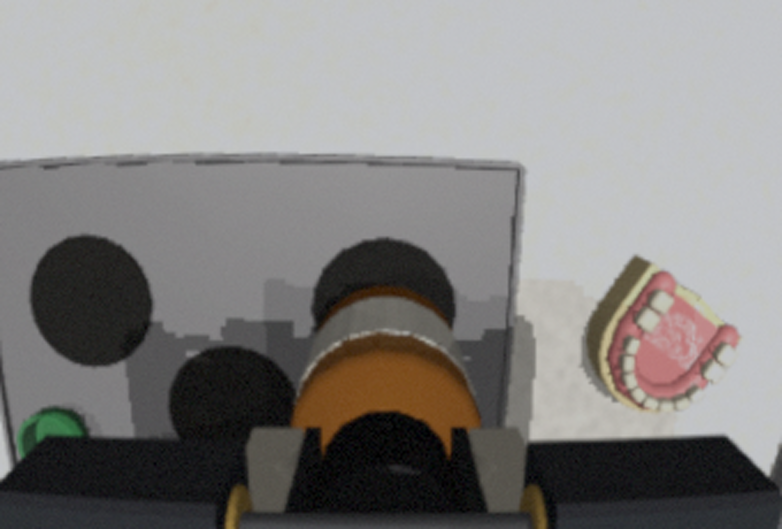

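Aligned with the pad (pad and bottle both near u≈385). Lowering.

>>> {"name": "send_rows", "arguments": {
  "deltas": [
    {"dx":20,"dy":1,"dz":0,"ax":0,"ay":0,"az":0,"fingers":0.2},
    {"dx":18,"dy":0,"dz":0,"ax":0,"ay":0,"az":0,"fingers":0.2},
    {"dx":8,"dy":0,"dz":0,"ax":0,"ay":0,"az":0,"fingers":0.2},
    {"dx":3,"dy":0,"dz":0,"ax":0,"ay":0,"az":0,"fingers":0.2},
    {"dx":0,"dy":0,"dz":0,"ax":0,"ay":0,"az":0,"fingers":0.2},
    {"dx":0,"dy":0,"dz":0,"ax":0,"ay":0,"az":0,"fingers":0.2}
  ]
}}

```text
clock: 35.8
tool_pos: [0.5757, -0.043, 0.1303]
orientation: [96.7, 89.9, 6.7]
force: [0.1, 0.5, -1.1]
opening: 0.0315
```

>>> {"name": "send_rows", "arguments": {
  "deltas": [
    {"dx":4,"dy":-1,"dz":-1,"ax":0,"ay":0,"az":0,"fingers":0.2},
    {"dx":2,"dy":0,"dz":0,"ax":0,"ay":0,"az":0,"fingers":0.2},
    {"dx":0,"dy":0,"dz":0,"ax":0,"ay":0,"az":0,"fingers":0.2},
    {"dx":0,"dy":0,"dz":0,"ax":0,"ay":0,"az":0,"fingers":0.2}
  ]
}}

```text
clock: 36.3
tool_pos: [0.5744, -0.042, 0.1236]
orientation: [-38.1, 90.0, -128.1]
force: [0.0, -0.4, -1.4]
opening: 0.0311
```

>>> {"name": "send_rows", "arguments": {
  "deltas": [
    {"dx":0.8,"dy":0,"dz":0,"ax":0,"ay":0,"az":0,"fingers":0.2},
    {"dx":0,"dy":0,"dz":0,"ax":0,"ay":0,"az":0,"fingers":0.2}
  ]
}}

```text
clock: 36.55
tool_pos: [0.5746, -0.042, 0.123]
orientation: [89.1, 90.0, -0.8]
force: [0.4, -0.6, -0.1]
opening: 0.0314
```

>>> {"name": "send_rows", "arguments": {
  "deltas": [
    {"dx":0,"dy":0,"dz":0,"ax":0,"ay":0,"az":0,"fingers":0.7},
    {"dx":0,"dy":0,"dz":0,"ax":0,"ay":0,"az":0,"fingers":0.7},
    {"dx":-20,"dy":0,"dz":0,"ax":0,"ay":0,"az":0,"fingers":0.7},
    {"dx":-40,"dy":0,"dz":0,"ax":0,"ay":0,"az":0,"fingers":0.7},
    {"dx":-40,"dy":-2,"dz":15,"ax":0,"ay":0,"az":0,"fingers":0.7},
    {"dx":0,"dy":-6,"dz":45,"ax":0,"ay":0,"az":0,"fingers":0.7},
    {"dx":0,"dy":-6,"dz":50,"ax":0,"ay":0,"az":0,"fingers":0.7},
    {"dx":0,"dy":-6,"dz":50,"ax":0,"ay":0,"az":0,"fingers":0.7},
    {"dx":0,"dy":-6,"dz":50,"ax":0,"ay":0,"az":0,"fingers":0.7},
    {"dx":0,"dy":-6,"dz":50,"ax":0,"ay":0,"az":0,"fingers":0.7},
    {"dx":0,"dy":-5,"dz":40,"ax":0,"ay":0,"az":0,"fingers":0.7},
    {"dx":0,"dy":0,"dz":0,"ax":0,"ay":0,"az":0,"fingers":0.7}
  ]
}}

```text
clock: 38.05
tool_pos: [0.5365, -0.3445, 0.2222]
orientation: [-86.0, 90.0, -176.2]
force: [0.3, -0.0, -0.2]
opening: 0.0613
```

```bash
python3 look.py w16.png 150 490 50 280 2.3;python3 - <<'E'
from h import *
o,s=load('w16.png')
goto(o,[.5369,-.342,.108],[0,-1]); print((wproj(o,s,[.5369,-.342,.106])-[150,50])*2.3)
E
```

```text
[ 0.5365 -0.3445  0.2222] t 38.05 op 0.0613 f [ 0.3 -0.  -0.2]
now-frame [114.2   0.5  -2.5] target-frame [114.2   0.4  -2.5] turn [-0.04  0.    0.01]
[376.60644731 349.04610044]
```

View pics/c_w16.png

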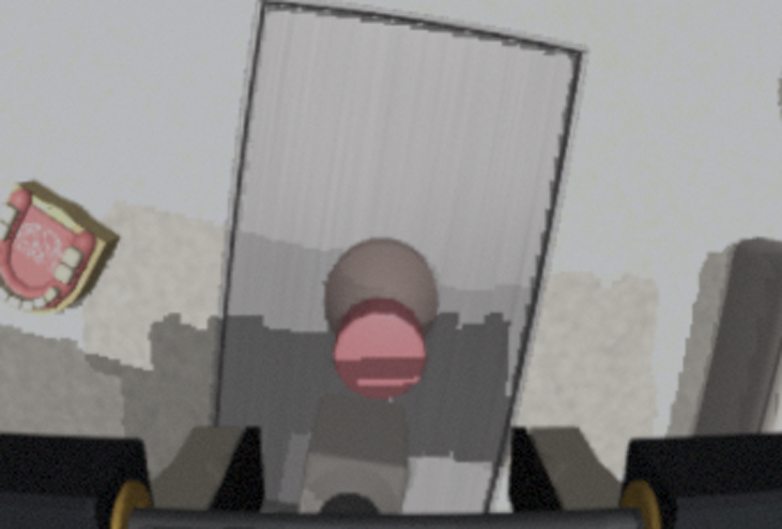

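>>> {"name": "send_rows", "arguments": {
  "deltas": [
    {"dx":20,"dy":0,"dz":0,"ax":0,"ay":0,"az":0,"fingers":0.7},
    {"dx":35,"dy":0,"dz":0,"ax":0,"ay":0,"az":0,"fingers":0.7},
    {"dx":30,"dy":0,"dz":0,"ax":0,"ay":0,"az":0,"fingers":0.7},
    {"dx":18,"dy":0,"dz":0,"ax":0,"ay":0,"az":0,"fingers":0.6},
    {"dx":7,"dy":0,"dz":0,"ax":0,"ay":0,"az":0,"fingers":0.55},
    {"dx":0,"dy":0,"dz":0,"ax":0,"ay":0,"az":0,"fingers":0.5}
  ]
}}

```text
clock: 38.85
tool_pos: [0.5378, -0.3419, 0.1131]
orientation: [45.5, 90.0, -44.5]
force: [-0.3, -0.1, 0.2]
opening: 0.0453
```

>>> {"name": "send_rows", "arguments": {
  "deltas": [
    {"dx":4,"dy":-0.5,"dz":0,"ax":0,"ay":0,"az":0,"fingers":0.5},
    {"dx":0,"dy":0,"dz":0,"ax":0,"ay":0,"az":0,"fingers":0.2},
    {"dx":0,"dy":0,"dz":0,"ax":0,"ay":0,"az":0,"fingers":0.2},
    {"dx":0,"dy":0,"dz":0,"ax":0,"ay":0,"az":0,"fingers":0.2},
    {"dx":0,"dy":0,"dz":0,"ax":0,"ay":0,"az":0,"fingers":0.2}
  ]
}}

```text
clock: 39.48
tool_pos: [0.5371, -0.3422, 0.1092]
orientation: [56.1, 90.0, -33.9]
force: [-0.3, 0.0, 3.0]
opening: 0.0334
```

>>> {"name": "send_rows", "arguments": {
  "deltas": [
    {"dx":-10,"dy":0,"dz":0,"ax":0,"ay":0,"az":0,"fingers":0.2},
    {"dx":-25,"dy":0,"dz":0,"ax":0,"ay":0,"az":0,"fingers":0.2},
    {"dx":-35,"dy":0,"dz":0,"ax":0,"ay":0,"az":0,"fingers":0.2},
    {"dx":-35,"dy":0,"dz":-15,"ax":0,"ay":0,"az":0,"fingers":0.2},
    {"dx":-25,"dy":-1,"dz":-35,"ax":0,"ay":0,"az":0,"fingers":0.2},
    {"dx":-10,"dy":-2,"dz":-48,"ax":0,"ay":0,"az":0,"fingers":0.2},
    {"dx":0,"dy":-2,"dz":-48,"ax":0,"ay":0,"az":0,"fingers":0.2},
    {"dx":0,"dy":-2,"dz":-48,"ax":0,"ay":0,"az":0,"fingers":0.2},
    {"dx":0,"dy":-2,"dz":-48,"ax":0,"ay":0,"az":0,"fingers":0.2},
    {"dx":0,"dy":-2,"dz":-48,"ax":0,"ay":0,"az":0,"fingers":0.2},
    {"dx":0,"dy":-1,"dz":-40,"ax":0,"ay":0,"az":0,"fingers":0.2},
    {"dx":0,"dy":0,"dz":-30,"ax":0,"ay":0,"az":0,"fingers":0.2}
  ]
}}

```text
clock: 40.98
tool_pos: [0.5244, 0.0197, 0.2493]
orientation: [140.0, 90.0, 50.1]
force: [0.1, -1.0, -1.2]
opening: 0.0335
```

>>> {"name": "send_rows", "arguments": {
  "deltas": [
    {"dx":10,"dy":0,"dz":-9,"ax":0,"ay":0,"az":0,"fingers":0.2},
    {"dx":0,"dy":0,"dz":0,"ax":0,"ay":0,"az":0,"fingers":0.2},
    {"dx":0,"dy":0,"dz":0,"ax":0,"ay":0,"az":0,"fingers":0.2}
  ]
}}

```text
clock: 41.35
tool_pos: [0.5247, 0.0262, 0.2387]
orientation: [-54.1, 90.0, -144.1]
force: [0.2, 0.1, -0.9]
opening: 0.0332
```

```bash
python3 look.py w17.png 150 490 50 280 2.3;python3 - <<'E'
from h import *
o,s=load('w17.png')
goto(o,[.5257,.0287,.1132],[0,-1])
E
```

```text
[0.5247 0.0262 0.2387] t 41.35 op 0.0332 f [ 0.2  0.1 -0.9]
now-frame [125.5   1.   -2.6] target-frame [125.5   1.   -2.5] turn [-0.01  0.    0.01]
```

View pics/c_w17.png

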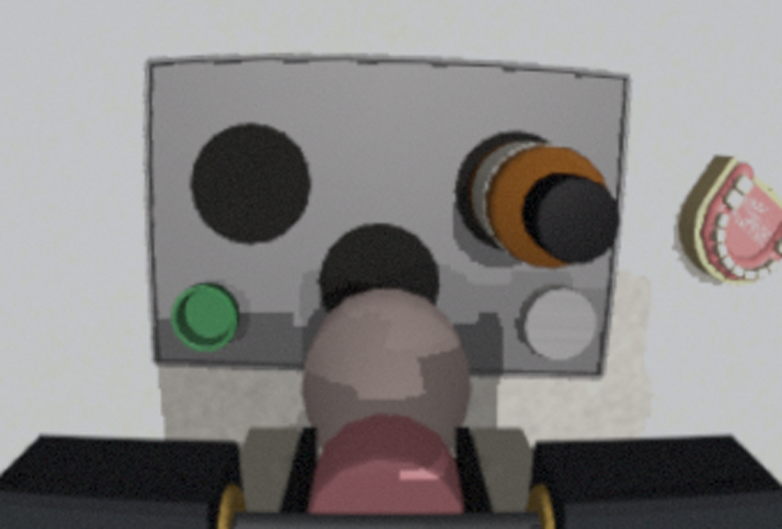

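Round bottle stands well on its pad; continue down with the cone.

>>> {"name": "send_rows", "arguments": {
  "deltas": [
    {"dx":25,"dy":1,"dz":-2.5,"ax":0,"ay":0,"az":0,"fingers":0.2},
    {"dx":35,"dy":0,"dz":0,"ax":0,"ay":0,"az":0,"fingers":0.2},
    {"dx":30,"dy":0,"dz":0,"ax":0,"ay":0,"az":0,"fingers":0.2},
    {"dx":18,"dy":0,"dz":0,"ax":0,"ay":0,"az":0,"fingers":0.2},
    {"dx":8,"dy":0,"dz":0,"ax":0,"ay":0,"az":0,"fingers":0.2},
    {"dx":3,"dy":0,"dz":0,"ax":0,"ay":0,"az":0,"fingers":0.2},
    {"dx":0,"dy":0,"dz":0,"ax":0,"ay":0,"az":0,"fingers":0.2},
    {"dx":0,"dy":0,"dz":0,"ax":0,"ay":0,"az":0,"fingers":0.2}
  ]
}}

```text
clock: 42.4
tool_pos: [0.5262, 0.0296, 0.1205]
orientation: [108.1, 89.9, 18.1]
force: [0.2, 0.8, -1.3]
opening: 0.0332
```

>>> {"name": "send_rows", "arguments": {
  "deltas": [
    {"dx":4,"dy":-0.5,"dz":0.5,"ax":0,"ay":0,"az":0,"fingers":0.2},
    {"dx":2,"dy":0,"dz":0,"ax":0,"ay":0,"az":0,"fingers":0.2},
    {"dx":0,"dy":0,"dz":0,"ax":0,"ay":0,"az":0,"fingers":0.2},
    {"dx":0,"dy":0,"dz":0,"ax":0,"ay":0,"az":0,"fingers":0.2}
  ]
}}

```text
clock: 42.9
tool_pos: [0.5254, 0.029, 0.1138]
orientation: [-20.2, 90.0, -110.2]
force: [0.4, 0.1, -1.6]
opening: 0.0333
```

>>> {"name": "send_rows", "arguments": {
  "deltas": [
    {"dx":0.8,"dy":0,"dz":0,"ax":0,"ay":0,"az":0,"fingers":0.2},
    {"dx":0,"dy":0,"dz":0,"ax":0,"ay":0,"az":0,"fingers":0.2}
  ]
}}

```text
clock: 43.15
tool_pos: [0.5255, 0.029, 0.1132]
orientation: [97.6, 90.0, 7.6]
force: [-0.8, 1.2, 2.4]
opening: 0.0334
```

>>> {"name": "send_rows", "arguments": {
  "deltas": [
    {"dx":0,"dy":0,"dz":0,"ax":0,"ay":0,"az":0,"fingers":0.6},
    {"dx":0,"dy":0,"dz":0,"ax":0,"ay":0,"az":0,"fingers":0.6},
    {"dx":-20,"dy":0,"dz":0,"ax":0,"ay":0,"az":0,"fingers":0.6},
    {"dx":-45,"dy":0,"dz":0,"ax":0,"ay":0,"az":0,"fingers":0.6},
    {"dx":-45,"dy":-3,"dz":20,"ax":0,"ay":0,"az":0,"fingers":0.6},
    {"dx":0,"dy":-9,"dz":45,"ax":0,"ay":0,"az":0,"fingers":0.6},
    {"dx":0,"dy":-10,"dz":50,"ax":0,"ay":0,"az":0,"fingers":0.6},
    {"dx":0,"dy":-10,"dz":50,"ax":0,"ay":0,"az":0,"fingers":0.6},
    {"dx":0,"dy":-10,"dz":50,"ax":0,"ay":0,"az":0,"fingers":0.6},
    {"dx":0,"dy":-10,"dz":50,"ax":0,"ay":0,"az":0,"fingers":0.6},
    {"dx":0,"dy":-10,"dz":50,"ax":0,"ay":0,"az":0,"fingers":0.6},
    {"dx":0,"dy":-7,"dz":43,"ax":0,"ay":0,"az":0,"fingers":0.6}
  ]
}}

```text
clock: 44.65
tool_pos: [0.4557, -0.3307, 0.223]
orientation: [65.6, 90.0, -24.4]
force: [0.5, 0.2, -0.3]
opening: 0.0526
```

>>> {"name": "send_rows", "arguments": {
  "deltas": [
    {"dx":0,"dy":0,"dz":0,"ax":0,"ay":0,"az":0,"fingers":0.6},
    {"dx":0,"dy":0,"dz":0,"ax":0,"ay":0,"az":0,"fingers":0.6}
  ]
}}

```text
clock: 44.9
tool_pos: [0.4561, -0.329, 0.2227]
orientation: [-126.6, 90.0, 143.3]
force: [-0.3, -0.1, -0.4]
opening: 0.0526
```

```bash
python3 look.py w18.png 150 490 50 280 2.3;python3 - <<'E'
from h import *
o,s=load('w18.png')
goto(o,[.4568,-.330,.1145],[0,-1]); print((wproj(o,s,[.4568,-.330,.119])-[150,50])*2.3)
E
```

```text
[ 0.4561 -0.329   0.2227] t 44.9 op 0.0526 f [-0.3 -0.1 -0.4]
now-frame [108.2   0.7   1. ] target-frame [108.2   0.7   1. ] turn [-0.01 -0.    0.  ]
[386.35531519 359.22023821]
```

View pics/c_w18.png

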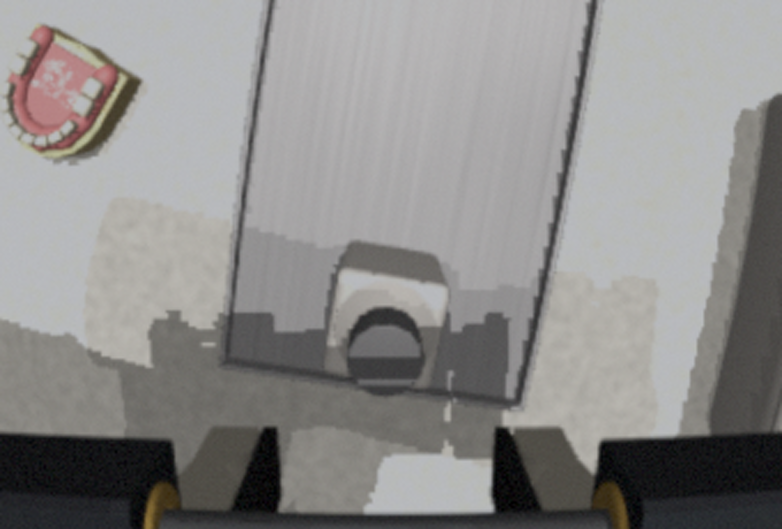

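>>> {"name": "send_rows", "arguments": {
  "deltas": [
    {"dx":20,"dy":0.5,"dz":1,"ax":0,"ay":0,"az":0,"fingers":0.6},
    {"dx":35,"dy":0,"dz":0,"ax":0,"ay":0,"az":0,"fingers":0.6},
    {"dx":28,"dy":0,"dz":0,"ax":0,"ay":0,"az":0,"fingers":0.6},
    {"dx":15,"dy":0,"dz":0,"ax":0,"ay":0,"az":0,"fingers":0.55},
    {"dx":6,"dy":0,"dz":0,"ax":0,"ay":0,"az":0,"fingers":0.5},
    {"dx":0,"dy":0,"dz":0,"ax":0,"ay":0,"az":0,"fingers":0.5}
  ]
}}

```text
clock: 45.7
tool_pos: [0.4573, -0.3299, 0.1194]
orientation: [55.1, 90.0, -34.9]
force: [-0.3, 0.4, 1.0]
opening: 0.0442
```

>>> {"name": "send_rows", "arguments": {
  "deltas": [
    {"dx":4,"dy":0,"dz":0,"ax":0,"ay":0,"az":0,"fingers":0.45},
    {"dx":0,"dy":0,"dz":0,"ax":0,"ay":0,"az":0,"fingers":0.15},
    {"dx":0,"dy":0,"dz":0,"ax":0,"ay":0,"az":0,"fingers":0.15},
    {"dx":0,"dy":0,"dz":0,"ax":0,"ay":0,"az":0,"fingers":0.15},
    {"dx":0,"dy":0,"dz":0,"ax":0,"ay":0,"az":0,"fingers":0.15},
    {"dx":0,"dy":0,"dz":0,"ax":0,"ay":0,"az":0,"fingers":0.15}
  ]
}}

```text
clock: 46.45
tool_pos: [0.457, -0.3301, 0.1152]
orientation: [53.9, 90.0, -36.0]
force: [0.1, 0.4, 2.5]
opening: 0.0271
```

>>> {"name": "send_rows", "arguments": {
  "deltas": [
    {"dx":-10,"dy":0,"dz":0,"ax":0,"ay":0,"az":0,"fingers":0.15},
    {"dx":-25,"dy":0,"dz":0,"ax":0,"ay":0,"az":0,"fingers":0.15},
    {"dx":-35,"dy":0,"dz":0,"ax":0,"ay":0,"az":0,"fingers":0.15},
    {"dx":-40,"dy":4,"dz":-15,"ax":0,"ay":0,"az":0,"fingers":0.15},
    {"dx":-35,"dy":10,"dz":-35,"ax":0,"ay":0,"az":0,"fingers":0.15},
    {"dx":-15,"dy":14,"dz":-48,"ax":0,"ay":0,"az":0,"fingers":0.15},
    {"dx":0,"dy":14,"dz":-50,"ax":0,"ay":0,"az":0,"fingers":0.15},
    {"dx":0,"dy":14,"dz":-50,"ax":0,"ay":0,"az":0,"fingers":0.15},
    {"dx":0,"dy":14,"dz":-50,"ax":0,"ay":0,"az":0,"fingers":0.15},
    {"dx":0,"dy":14,"dz":-50,"ax":0,"ay":0,"az":0,"fingers":0.15},
    {"dx":0,"dy":14,"dz":-50,"ax":0,"ay":0,"az":0,"fingers":0.15},
    {"dx":0,"dy":14,"dz":-45,"ax":0,"ay":0,"az":0,"fingers":0.15}
  ]
}}

```text
clock: 47.95
tool_pos: [0.5688, 0.0648, 0.2755]
orientation: [130.8, 90.0, 40.8]
force: [0.9, -1.0, -1.4]
opening: 0.0272
```

>>> {"name": "send_rows", "arguments": {
  "deltas": [
    {"dx":0,"dy":9,"dz":-32,"ax":0,"ay":0,"az":0,"fingers":0.15},
    {"dx":0,"dy":0,"dz":0,"ax":0,"ay":0,"az":0,"fingers":0.15},
    {"dx":0,"dy":0,"dz":0,"ax":0,"ay":0,"az":0,"fingers":0.15}
  ]
}}

```text
clock: 48.32
tool_pos: [0.5774, 0.0947, 0.275]
orientation: [-65.7, 90.0, -155.7]
force: [0.2, -0.6, -1.8]
opening: 0.0274
```

```bash
python3 look.py w19.png 150 490 50 280 2.3;python3 - <<'E'
from h import *
o,s=load('w19.png')
goto(o,[.578,.0948,.1192],[0,-1])
E
```

```text
[0.5774 0.0947 0.275 ] t 48.325 op 0.0274 f [ 0.2 -0.6 -1.8]
now-frame [ 1.558e+02  6.000e-01 -1.000e-01] target-frame [ 1.558e+02  6.000e-01 -1.000e-01] turn [0.01 0.   0.01]
```

View pics/c_w19.png

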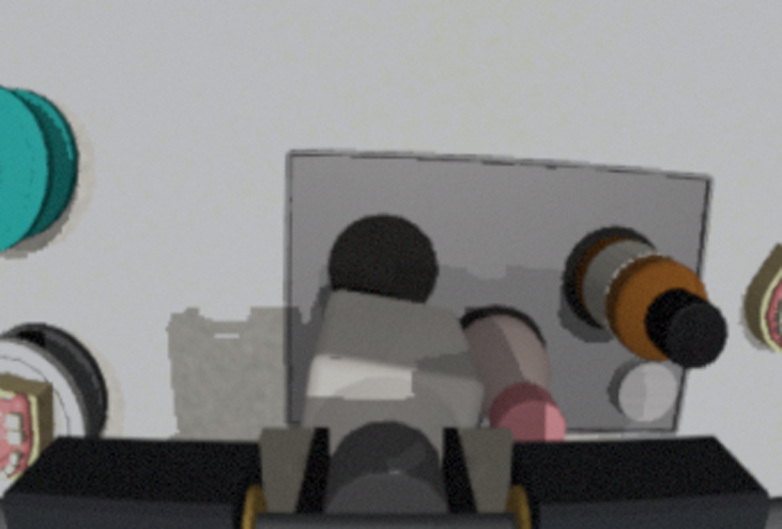

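>>> {"name": "send_rows", "arguments": {
  "deltas": [
    {"dx":25,"dy":0.5,"dz":0,"ax":0,"ay":0,"az":0,"fingers":0.15},
    {"dx":35,"dy":0,"dz":0,"ax":0,"ay":0,"az":0,"fingers":0.15},
    {"dx":35,"dy":0,"dz":0,"ax":0,"ay":0,"az":0,"fingers":0.15},
    {"dx":25,"dy":0,"dz":0,"ax":0,"ay":0,"az":0,"fingers":0.15},
    {"dx":18,"dy":0,"dz":0,"ax":0,"ay":0,"az":0,"fingers":0.15},
    {"dx":8,"dy":0,"dz":0,"ax":0,"ay":0,"az":0,"fingers":0.15},
    {"dx":3,"dy":0,"dz":0,"ax":0,"ay":0,"az":0,"fingers":0.15},
    {"dx":0,"dy":0,"dz":0,"ax":0,"ay":0,"az":0,"fingers":0.15},
    {"dx":0,"dy":0,"dz":0,"ax":0,"ay":0,"az":0,"fingers":0.15}
  ]
}}

```text
clock: 49.5
tool_pos: [0.5787, 0.0951, 0.1267]
orientation: [112.9, 89.9, 22.9]
force: [0.5, 1.2, -1.1]
opening: 0.0274
```

>>> {"name": "send_rows", "arguments": {
  "deltas": [
    {"dx":4,"dy":-0.5,"dz":0,"ax":0,"ay":0,"az":0,"fingers":0.15},
    {"dx":2,"dy":0,"dz":0,"ax":0,"ay":0,"az":0,"fingers":0.15},
    {"dx":0.8,"dy":0,"dz":0,"ax":0,"ay":0,"az":0,"fingers":0.15},
    {"dx":0,"dy":0,"dz":0,"ax":0,"ay":0,"az":0,"fingers":0.15},
    {"dx":0,"dy":0,"dz":0,"ax":0,"ay":0,"az":0,"fingers":0.15}
  ]
}}

```text
clock: 50.12
tool_pos: [0.5779, 0.0951, 0.1193]
orientation: [103.7, 90.0, 13.7]
force: [-0.1, -0.4, -0.1]
opening: 0.0273
```

>>> {"name": "send_rows", "arguments": {
  "deltas": [
    {"dx":0.3,"dy":0,"dz":0,"ax":0,"ay":0,"az":0,"fingers":0.6},
    {"dx":0,"dy":0,"dz":0,"ax":0,"ay":0,"az":0,"fingers":0.6},
    {"dx":-20,"dy":0,"dz":0,"ax":0,"ay":0,"az":0,"fingers":0.6},
    {"dx":-40,"dy":0,"dz":0,"ax":0,"ay":0,"az":0,"fingers":0.6},
    {"dx":-45,"dy":0,"dz":0,"ax":0,"ay":0,"az":0,"fingers":0.6},
    {"dx":-40,"dy":-30,"dz":15,"ax":0,"ay":0,"az":0,"fingers":0.6},
    {"dx":-30,"dy":-40,"dz":25,"ax":0,"ay":0,"az":0,"fingers":0.6},
    {"dx":-5,"dy":-40,"dz":20,"ax":0,"ay":0,"az":0,"fingers":0.6},
    {"dx":0,"dy":-10,"dz":5,"ax":0,"ay":0,"az":0,"fingers":0.6},
    {"dx":0,"dy":0,"dz":0,"ax":0,"ay":0,"az":0,"fingers":0.6}
  ]
}}

```text
clock: 51.38
tool_pos: [0.4577, 0.0299, 0.2993]
orientation: [117.8, 89.9, 27.8]
force: [1.8, 0.1, 0.4]
opening: 0.0526
```

```bash
python3 look.py w20.png 60 460 20 240 2;python3 - <<'E'
from h import *
_,s=snap('scene','s20.png')
o,s=load('w20.png')
for X in ([.5742,-.0418,.129],[.5253,.0286,.119],[.5778,.0948,.123],[.4985,.3205,.05],[.5112,.1184,.026]): print(((wproj(o,s,X)-[60,20])*2).round())
E
```

```text
[0.4577 0.0299 0.2993] t 51.375 op 0.0526 f [1.8 0.1 0.4]
[661. 104.]
[517. 198.]
[384.  97.]
[112. 254.]
[381. 216.]
```

View pics/c_w20.png

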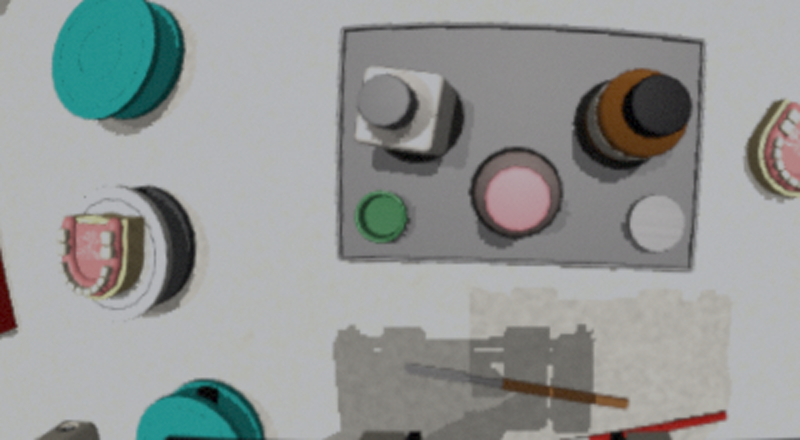

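View pics/s20.png

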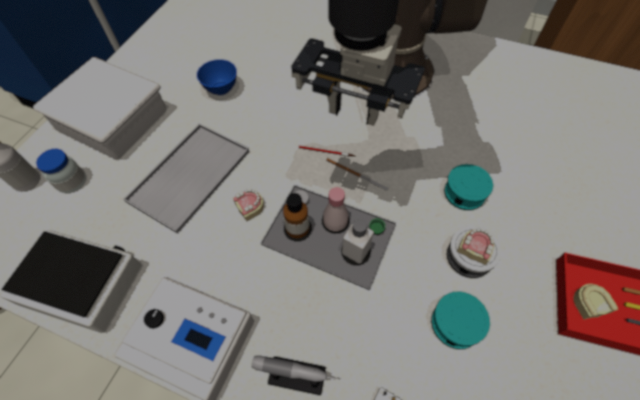

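The final views show all three bottles upright with their caps over the measured pad centres, the cast teeth-up on the stand, and the dish unmoved. I'm handing the job in.

```bash
python3 -c "
from plant import ctrl
print(ctrl.close_job())"
```

```text
the job is handed in; nothing more can be done
None
```

The job is done and handed in at about 51 s of the 139 s allowed; no verdict is reported.

I stood the round, cone and square bottles in the steel tray, then set the cast teeth up on the aluminium stand. Each bottle then went back onto its own pad.

**Bottles:** In the last wrist and scene pictures all three stand upright. The round and cone caps lie on the pad centres I measured, and the square cap is within about 2 mm of its own.

**Cast:** It sits teeth up, within about 1–2 mm of the stand's centre. I placed it from a close view, because the earlier distant views of that centre differed from the close one by 5–10 mm.

**Surroundings:** The dish is where it was at the start, and the look-alikes were left alone. The force readings I saw never passed about 6 N.

**Problem:** The first few move calls were refused because every row needs all of its fields. Nothing moved on those calls, and no check failed at the end.

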